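# Load the soaking pot with parts for degreasing

### The arm

A 6-joint arm with a two-finger parallel gripper is mounted at the origin on a cart in front of the work surface, level with it; the furniture and walls round the work are solid. World frame = base frame: x ahead of the robot, y to its left, z up, the work surface at z = 0. Lengths are in m, angles in rad, forces in N, time in s.
With the tool pointing down it reaches from about 0.3 to 0.775 m from the base axis. Payload 14.6 kg.
Tool frame: the origin (TCP) lies at the very end of the fingers, on their centre line; the grasp point (between the pads) lies 19 mm behind it; z points along the fingers, y is the direction in which the jaws open and shut (so a half turn about z gives the same grasp; the last joint's range is limited). The gripper opens to 85 mm and grips with 20 to 120 N. Pads are 22 mm wide; open, the fingers measure 114 mm over their backs; the gripper's body (76 mm by 85 mm) begins 54 mm behind the grasp point. The pads swing forward as they close: fully open they stand 13 mm farther back than shut.
Start: joints at [1.201, 0.3, 1.521, -0, 1.321, -0.067], TCP at [0.164, 0.525, 0.231] pointing down, gripper open.
Joint ranges: [-3.03, 3.03], [-0.79, 2.21], [0.23, 2.52], [-1.04, 4.18], [0, 3.07], [-2.55, 2.55]. Speed limits (rad/s): [2.22, 2.22, 2.57, 3.14, 3.14, 3.14].

### API

Orientations are given as a rotation vector (axis times angle).
In Python, from plant import telemetry, imaging, ticket gives the robot as it stands.
- The arm moves only by the shell command python3 -m crank 'ROWS' [FORCE]. ROWS is JSON, a list of rows, each a list of 3 entries, a list of its own where there are three numbers: the shift along the tool's x, y, z in units of 50 mm (1.0 is 50 mm), then the turn, a rotation vector about the tool's x, y, z in rad, then the closure, from 0 (fully open) to 1 (shut). A call has 1 to 10 rows; each row shifts and turns the commanded pose from where the row before left it, along the tool's axes as they then stand; what a row does not reach is not made up. A row lasts 1/10 s, in which the tool goes at most 50 mm and 8.59 degrees, less where a joint would pass 70% of its speed; a pose out of reach is approached as far as the arm can. A call is refused whole if a number of a shift passes 1 or a number of a turn 0.15, either way. A call with a gripper value outside its range is refused whole. The fingers move at their own pace and stop on an object; FORCE is the grip in N (left out, the last holds). Time passes only in rows, so rows that do not move let the fingers close. It gives the time, the measured TCP pose, the force and the opening at its end, in the units of the state.
- telemetry.observe(): the state, without advancing time (a new reading comes with each control period).
- imaging.grab_frame(name): name is "scene" or "side" or "wrist"; returns a dict with "pixels" (480x640x3 uint8, red, green, blue), "range_z" (480x640 float32, m along the optical axis (not along the pixel's ray), 0 where there is no reading), "fx", "fy", "cx", "cy" (pixels), "origin" and "attitude" of the camera in the world; the wrist camera has in their place "T_tool_cam" (4x4, takes a point from camera to tool coordinates, whose origin is the TCP and whose axes are the flange's). Camera axes: x right, y down, z forward; pixel columns grow to the right and rows downward; lengths in m; the calibration is good to about 2 mm. The wrist camera is an equidistant fisheye: a pixel r from the principal point sees the ray r / f radians off the axis. A picture is of the moment at which its call begins: read the wrist's pose just before it.
- ticket.finish_job(): hands the job in, once; it reports no verdict.
The state is a dict: "clock": time; "joints": joint angles; "qd": joint speeds; "joint_efforts": joint torques, N m; "ee_pos": TCP position; "tool_rot": TCP orientation; "force": force on the tool from outside, world axes, zero at the start; "torque": the same for the moment, N m; "gripper_width": finger opening in m.
Only numpy, scipy, OpenCV 4.12 (cv2) and the standard library are available. Lean on these libraries where they do the work, as an engineer would, in place of code of your own. Each camera call takes 0.05 s, during which the arm holds its last target. There are 200 camera calls.

### The job

Get the soaking pot loaded for degreasing: unscrew its cap (ordinary right-hand thread, anticlockwise from above, letting go and taking a fresh hold as often as needed), lift it off and lay it flat on the bench, and lift the empty handled tray off the rack and stand it on the bench too. Then drop every small metal part that lies on the rack's base plate into the open pot. Last, put the empty tray back on the rack, level on its four corner ledges, leaving the pot open and the bottle, the solder spool and the flux tin where they stand.

Things in the scene. Friction and masses are not known exactly. Their poses are not given: they have to be found in the camera images.
- pot: Round steel soaking pot fixed to the bench: foot flange 104 mm across, body 88 mm across up to 52 mm, then a neck 66 mm across (74 over its thread) up to the rim at 84 mm. Bore 58 mm, inner floor 20 mm above the bench. Origin on its axis at bench height, z up. Right-hand thread, 20 mm rise per turn: the cap lets go after about 0.8 of an anticlockwise turn from home, 16 mm up (not by pulling before).
- cap_boss (a point): Centre of the hexagonal boss (34 mm across flats, 26 tall) on top of the pot's loose aluminium cap: 86 mm across, 57 high, 0.15 kg; a 26 mm skirt, a 5 mm disc, then the boss. The point lies on the axis, 44 mm above the skirt's edge; 102 mm above the pot's origin when home. z up the axis; flats face +-y and every 60 degrees. Turns easily, stays where left; once free, lift it 30 mm to clear the neck.
- rack: Stacking rack fixed to the bench: aluminium base plate 212 (x) x 132 (y) x 6 mm; origin under its centre, z up. At each corner (x +-94, y +-54 mm) a black ledge block 14 mm square, its top 36 mm above the origin, with thin steel fences outside it up to 46 mm. The sides are open. The fences leave the tray 4 mm of play on every side. (The bench beside the mat is 2 mm lower than the mat.)
- tray_handle (a point): Centre of the handle bar of the loose grey lift-out tray (194 (x) x 114 (y) mm, walls 17 high, 0.25 kg, empty), which starts on the rack over the parts. The bar runs along x over the tray's middle: 84 long, 12 thick (y), 16 tall, open underneath. The point is 38 mm above the tray's underside: 74 mm above the rack's origin on the rack, 38 mm above the bench on it. Turned by half it is the same.
- sink_a_mid (a point): Centre of a finned heatsink, 26 (x) x 32 (y) x 14 mm tall, 30 g; lies flat on the rack's base plate under the tray, its centre 7 mm above what it lies on. May be absent (None from the start). Grasp across x.
- sink_b_mid (a point): Centre of a finned heatsink, 26 (x) x 32 (y) x 14 mm tall, 30 g; lies flat on the rack's base plate under the tray, its centre 7 mm above what it lies on. May be absent (None from the start). Grasp across x.
- standoff_a_mid (a point): Centre of a hexagonal brass standoff lying on its side, 9 (x) x 29 (y) x 8 mm, 12 g; lies on the rack's base plate under the tray, its centre 4 mm above what it lies on; y runs along it, and it may roll about y. May be absent (None from the start). Grasp across its length.
- standoff_b_mid (a point): Centre of a hexagonal brass standoff lying on its side, 9 (x) x 29 (y) x 8 mm, 12 g; lies on the rack's base plate under the tray, its centre 4 mm above what it lies on; y runs along it, and it may roll about y. May be absent (None from the start). Grasp across its length.
- bottle: White plastic bottle with a red spout, 54 mm across, 112 mm tall; origin under its centre. Bystander.
- spool: Spool of solder wire, 54 mm across, 38 mm tall; origin under its centre. Bystander.
- tin: Flat round tin with an orange lid, 50 mm across, 18 mm tall; origin under its centre. Bystander.
Things that resemble listed ones, but are neither listed nor needed, are in the scene too. Leave any pink look-alike of the part that bears cap_boss alone.

How it is judged:
By the outcome, as a careful person would: the job done as asked, in the order asked, and still so for the second after the job is handed in, with the robot touching nothing.
Of sink_a, sink_b, standoff_a, standoff_b only 2 to 4 are there at a start; the rules pass over those that are not, and their reading is None.
At some moment in a run one of sink_a, sink_b may be knocked a few centimetres aside while the robot is not near it.
Once in a run the grip may slacken for a moment while it holds something.
It also fails if it takes over 210 s, if anything falls off the work surface, if the arm or the gripper's body presses on something with over 40 N, if the wrist force passes 120 N, or if a joint passes its speed limit or range.

## Working session

There is one attempt and no reset: what is moved stays moved. The work goes in short steps, Python scripts to look and compute and a shell command to move; the robot and the scene stay as the last step left them, time stands still between calls to the robot, and variables do not carry over. Pictures are saved under pics/ and viewed, about 12 in all and at most 16, crops included, and the job is handed in when it is done.

```bash
ls; mkdir -p pics
cat > h.py <<'E'
import numpy as np, cv2, sys
from scipy.spatial.transform import Rotation as R
from plant import telemetry, imaging, ticket
def att(f):
    a=np.array(f["attitude"],float)
    return a if a.shape==(3,3) else (R.from_rotvec(a).as_matrix() if a.size==3 else R.from_quat(a).as_matrix())
def cloud(name):
    s=telemetry.observe(); f=imaging.grab_frame(name); z=f["range_z"]
    v,u=np.mgrid[:480,:640]
    if name=="wrist":
        x=(u-f["cx"])/f["fx"]; y=(v-f["cy"])/f["fy"]; r=np.hypot(x,y)+1e-9
        k=np.tan(r)/r
        P=np.dstack([x*k*z,y*k*z,z]); T=np.array(f["T_tool_cam"]); 
        P=P@T[:3,:3].T+T[:3,3]; Rt=R.from_rotvec(s["tool_rot"]).as_matrix()
        P=P@Rt.T+np.array(s["ee_pos"])
    else:
        P=np.dstack([(u-f["cx"])/f["fx"]*z,(v-f["cy"])/f["fy"]*z,z])@att(f).T+np.array(f["origin"])
    return f,P,z>0
def save(f,n,crop=None,scale=1):
    im=f["pixels"][:,:,::-1]
    if crop: im=im[crop[1]:crop[3],crop[0]:crop[2]]
    cv2.imwrite("pics/"+n,cv2.resize(im,None,fx=scale,fy=scale))
E
python3 - <<'E'
from h import *
print(telemetry.observe())
for n in("scene","side","wrist"):
    f,P,ok=cloud(n); save(f,n+"0.png"); np.savez(n+"0.npz",P=P,ok=ok,rgb=f["pixels"])
    print(n,{k:v for k,v in f.items() if k not in("pixels","range_z")},ok.mean())
E
```

```text
pics
{'clock': 0.0, 'joints': array([ 1.20138768e+00,  3.00470073e-01,  1.52158218e+00, -2.10338823e-06,
        1.32072711e+00, -6.65756180e-02]), 'qd': array([ 0.00239275, -0.00077083,  0.00066166, -0.00024691, -0.0002113 ,
        0.00077259]), 'joint_efforts': array([ 3.91605790e-04, -5.43520403e+01, -3.61779606e+01,  2.49161822e-06,
        3.99926445e-03, -1.22188698e-05]), 'ee_pos': array([0.16392753, 0.5247508 , 0.23072142]), 'tool_rot': array([-4.73834113e-01, -3.10539568e+00,  1.82050928e-03]), 'force': array([ 0.17669687,  0.0741081 , -0.03678607]), 'torque': array([-0.01681249,  0.04545533, -0.00693454]), 'gripper_width': 0.0852193378652915}
scene {'fx': 436.47593971665003, 'fy': 436.47593971665003, 'cx': 319.43983088752753, 'cy': 240.96891864807822, 'origin': array([0.19986103, 0.44664702, 0.70469925]), 'attitude': array([-0.90651503,  2.55919206, -1.03965054])} 0.9960319010416666
side {'fx': 577.144390408545, 'fy': 577.144390408545, 'cx': 318.0590636732037, 'cy': 243.58263803162447, 'origin': array([ 0.05262961, -1.05314395,  0.54154256]), 'attitude': array([-1.90070228,  0.41749719, -0.30040724])} 0.9960514322916667
wrist {'fx': 371.64829954431775, 'fy': 371.64829954431775, 'cx': 312.77380766115317, 'cy': 243.5349561979406, 'T_tool_cam': array([[-2.38641163e-04, -9.51189143e-01, -3.08608420e-01,
         7.81668546e-02],
       [ 9.99999867e-01, -3.68025844e-04,  3.61043473e-04,
        -1.16454020e-03],
       [-4.56996505e-04, -3.08608292e-01,  9.51189105e-01,
        -1.43200047e-01],
       [ 0.00000000e+00,  0.00000000e+00,  0.00000000e+00,
         1.00000000e+00]])} 0.9960514322916667
```

View pics/scene0.png

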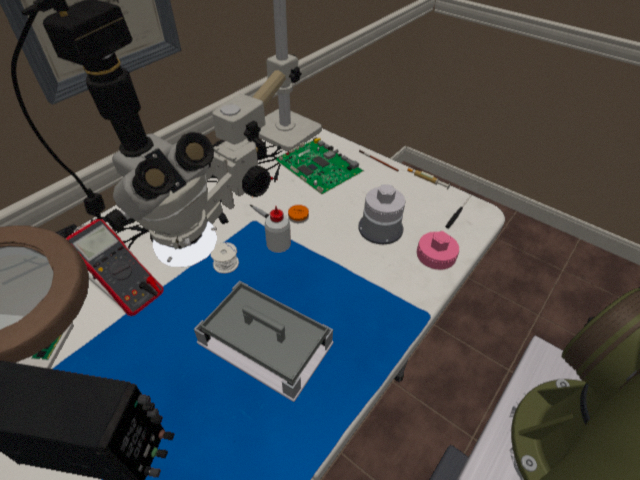

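View pics/side0.png

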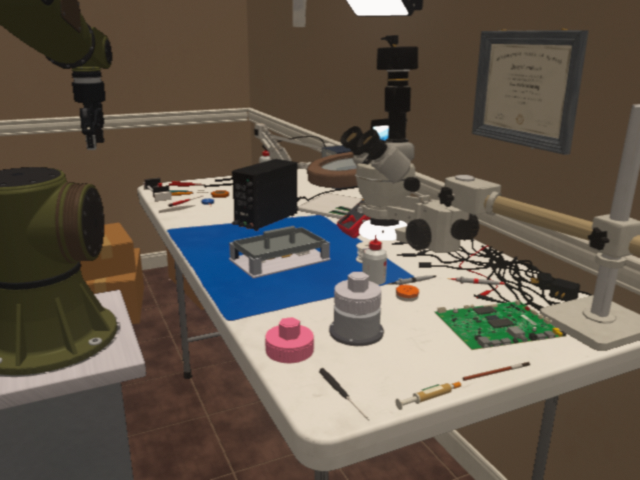

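Scene view: pot with cap at about (383,212) with its boss at (386,190), pink look-alike at (438,250), bottle (278,232), tin (298,213), spool (225,257), tray handle (264,322). The side view agrees: pot (358,310), tray (279,245).

Run:
```python
from h import *
d=np.load("scene0.npz");P=d["P"];rgb=d["rgb"].astype(int)
def box(u0,v0,u1,v1): 
    m=np.zeros((480,640),bool);m[v0:v1,u0:u1]=1;return m
for n,uv in dict(mat=(350,300),bench=(330,230),tray=(250,345),handle=(262,318),boss=(386,189),capdisc=(372,195),pink=(440,240),tin=(298,210),bottle=(277,211),spool=(225,250)).items():
    print(n,P[uv[1],uv[0]].round(3))
# rough masks
Z=P[...,2]
def rep(n,m):
    q=P[m]; 
    if len(q)<5: print(n,"few");return
    (c,s,a)=cv2.minAreaRect(q[:,:2].astype(np.float32)); print(n,len(q),np.round(c,4),np.round(s,4),round(a,1),"medz",np.median(q[:,2]).round(4))
rep("boss",box(365,175,410,205)&(Z>0.108))
rep("cap disc",box(350,175,415,215)&(abs(Z-0.087)<0.006))
rep("handle",box(235,295,295,345)&(Z>0.074))
rep("trayrim",box(180,270,345,400)&(Z>0.048)&(Z<.062))
rep("tin",box(285,200,312,225)&(Z>0.014))
rep("spool",box(205,235,245,275)&(Z>0.03))
rep("pink",box(412,225,465,272)&(Z>0.02))
rep("bottle",box(260,200,295,255)&(Z>0.05))
```

```text
mat [0.466 0.    0.002]
bench [ 0.618 -0.132  0.001]
tray [0.528 0.21  0.04 ]
handle [0.528 0.176 0.084]
boss [ 0.532 -0.209  0.118]
capdisc [ 0.56  -0.202  0.091]
pink [ 0.39  -0.207  0.058]
tin [ 0.706 -0.123  0.018]
bottle [ 0.676 -0.024  0.101]
spool [0.729 0.082 0.035]
boss 189 [0.3626 0.1045] [0.0365 0.7568] 28.2 medz 0.1156
cap disc 639 [ 0.5321 -0.2103] [0.0855 0.0831] 20.6 medz 0.089
handle 383 [0.3687 0.2878] [0.0626 0.4594] 54.5 medz 0.0816
trayrim 957 [0.5284 0.1754] [0.2052 0.1238] 6.9 medz 0.0525
tin 275 [0.4707 0.1607] [0.0492 0.7862] 39.9 medz 0.0163
spool 612 [0.4853 0.2741] [0.0631 0.6642] 53.4 medz 0.0392
pink 1032 [0.2838 0.0865] [0.0852 0.7346] 19.7 medz 0.0296
bottle 561 [0.4562 0.2122] [0.0516 0.6928] 43.3 medz 0.0733
```

View pics/wrist0.png

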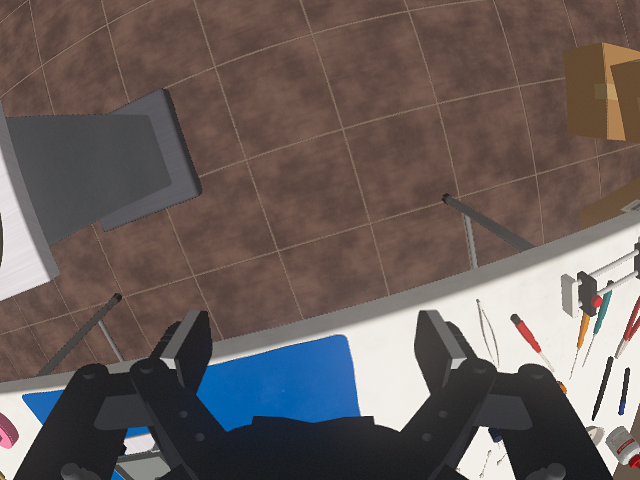

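```bash
cat >> h.py <<'E'
def box(u0,v0,u1,v1): 
    m=np.zeros((480,640),bool);m[v0:v1,u0:u1]=1;return m
def rep(n,P,m):
    q=P[m]
    if len(q)<5: print(n,"few");return
    c,s,a=cv2.minAreaRect((q[:,:2]*1000).astype(np.float32)); c2,r=cv2.minEnclosingCircle((q[:,:2]*1000).astype(np.float32))
    print(n,len(q),np.round(c,1),np.round(s,1),round(a,1),"circ",np.round(c2,1),round(r,1),"z",np.percentile(q[:,2]*1000,[5,50,95]).round(1))
E
python3 - <<'E'
from h import *
d=np.load("scene0.npz");P=d["P"];ok=d["ok"]
Z=P[...,2]
rep("boss",P,ok&box(365,175,410,205)&(Z>0.108))
rep("cap disc",P,ok&box(350,175,415,215)&(abs(Z-0.087)<0.006))
rep("handle",P,ok&box(235,295,295,345)&(Z>0.074))
rep("trayrim",P,ok&box(180,270,345,400)&(Z>0.048)&(Z<.062))
rep("tin",P,ok&box(285,200,312,225)&(Z>0.014))
rep("spool",P,ok&box(205,235,245,275)&(Z>0.03))
rep("pink",P,ok&box(412,225,465,272)&(Z>0.02))
rep("bottle",P,ok&box(260,200,295,255)&(Z>0.05))
s=telemetry.observe();Rt=R.from_rotvec(s["tool_rot"]).as_matrix()
for t in ([.53,-.211,.25],[.53,.176,.25]): print(Rt.T@(np.array(t)-s["ee_pos"])/.05)
E
```

```text
boss 185 [ 532.7 -212.6] [36.6 34.9] 39.3 circ [ 533.7 -211.7] 19.6 z [109.5 115.6 117.6]
cap disc 639 [ 532.1 -210.3] [85.5 83.1] 20.6 circ [ 533.3 -212.8] 44.4 z [83.2 89.  91.3]
handle 374 [529.1 172.7] [82.9 13. ] 7.1 circ [529.  173.9] 41.6 z [75.  81.6 84. ]
trayrim 957 [528.4 175.4] [205.2 123.8] 6.9 circ [529.3 176. ] 113.4 z [48.5 52.5 55.3]
tin 270 [681.3 -91.6] [ 47.4 128.9] 38.3 circ [687.3 -86.6] 65.8 z [14.4 16.2 72.5]
spool 606 [729.6  89.4] [58.4 53.6] 40.3 circ [728.7  95. ] 33.8 z [36.  39.2 72.1]
pink 1023 [ 393.5 -219.1] [85.5 82.5] 14.5 circ [ 393.4 -220.4] 44.1 z [23.5 29.6 56.5]
bottle 551 [676.5 -22. ] [52.4 45.5] 50.3 circ [679.2 -24.2] 26.7 z [53.7 73.3 95.6]
[-11.37617664 -11.86421867  -0.37357889]
[-9.0681931  -4.47633847 -0.37975162]
```

```bash
r='[[-0.57,-0.593,0],[0,0,0],0]'
python3 -m crank '[[[-0.57,-0.593,0],[0,0,0],0],[[-0.57,-0.593,0],[0,0,0],0],[[-0.57,-0.593,0],[0,0,0],0],[[-0.57,-0.593,0],[0,0,0],0],[[-0.57,-0.593,0],[0,0,0],0],[[-0.57,-0.593,0],[0,0,0],0],[[-0.57,-0.593,0],[0,0,0],0],[[-0.57,-0.593,0],[0,0,0],0],[[-0.57,-0.593,0],[0,0,0],0],[[-0.57,-0.593,0],[0,0,0],0]]' 60
python3 -m crank '[[[-0.57,-0.593,0],[0,0,0],0],[[-0.57,-0.593,0],[0,0,0],0],[[-0.57,-0.593,0],[0,0,0],0],[[-0.57,-0.593,0],[0,0,0],0],[[-0.57,-0.593,0],[0,0,0],0],[[-0.57,-0.593,0],[0,0,0],0],[[-0.57,-0.593,0],[0,0,0],0],[[-0.57,-0.593,0],[0,0,0],0],[[-0.57,-0.593,0],[0,0,0],0],[[0,0,0],[0,0,0],0]]'
python3 - <<'E'
from h import *
s=telemetry.observe();print(s["joints"].round(3),s["ee_pos"].round(4),s["tool_rot"].round(3))
f,P,ok=cloud("wrist");save(f,"w1.png");Z=P[...,2]
near=np.hypot(P[...,0]-.532,P[...,1]+.211)<.05
rep("boss",P,ok&near&(Z>.105)&(Z<.125))
rep("disc",P,ok&near&(Z>.08)&(Z<.098))
E
```

```text
clock: 1.15
ee_pos: [0.3479, 0.1554, 0.2314]
tool_rot: [0.474, 3.105, 0.0]
force: [1.5, -0.3, -0.1]
gripper_width: 0.0853
clock: 2.15
ee_pos: [0.5137, -0.1777, 0.2303]
tool_rot: [-0.479, -3.104, 0.0]
force: [-0.0, -0.1, 0.2]
gripper_width: 0.0852
[-0.4    0.287  1.54  -0.     1.315 -1.665] [ 0.5137 -0.1777  0.2303] [-0.479 -3.104  0.   ]
boss 1795 [ 530.8 -216. ] [34.1 39. ] 65.3 circ [ 530.8 -216.1] 19.5 z [109.8 116.2 117.6]
disc 6130 [ 531.  -215.6] [85.1 85.8] 72.9 circ [ 530.7 -215.7] 43.5 z [88.  89.5 90.8]
```

View pics/w1.png

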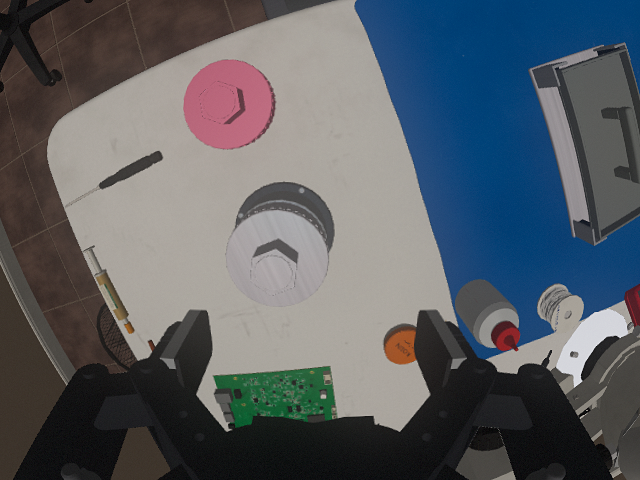

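The wrist view shows the cap's hex boss at (273,272), pink cap at (229,104), tin (403,344), bottle (490,315). Jaw direction 65.3° (mod 60) fits the flats. I'll turn to the clockwise end and take a close look.

```bash
python3 -m crank '[[[-0.278,-0.288,0.1],[0,0,0],0],[[-0.278,-0.288,0.1],[0,0,0],0],[[0,0,0.1],[0,0,0.1485],0],[[0,0,0.1],[0,0,0.1485],0],[[0,0,0.1],[0,0,0.1485],0],[[0,0,0.1],[0,0,0.1485],0],[[0,0,0.1],[0,0,0.1485],0],[[0,0,0.1],[0,0,0.1485],0],[[0,0,0.1],[0,0,0.1485],0],[[0,0,0.1],[0,0,0.1485],0]]'
python3 -m crank '[[[0,0,0],[0,0,0.1485],0],[[0,0,0],[0,0,0.1485],0],[[0,0,0],[0,0,0.1485],0],[[0,0,0],[0,0,0.1485],0],[[0,0,0],[0,0,0.1485],0],[[0,0,0],[0,0,0.1485],0],[[0,0,0],[0,0,0.1485],0],[[0,0,0],[0,0,0.1485],0],[[0,0,0],[0,0,0.1485],0],[[0,0,0],[0,0,0.1485],0]]'
python3 -m crank '[[[0,0,0],[0,0,0.1485],0],[[0,0,0],[0,0,0.1485],0],[[0,0,0],[0,0,0.1485],0],[[0,0,0],[0,0,0.1485],0],[[0,0,0],[0,0,0],0]]'
cat > cap.py <<'E'
from h import *
s=telemetry.observe();print(s["joints"].round(3),s["ee_pos"].round(4),s["tool_rot"].round(3))
Rt=R.from_rotvec(s["tool_rot"]).as_matrix();print("phi",np.degrees(np.arctan2(Rt[1,1],Rt[0,1])).round(1))
f,P,ok=cloud("wrist");save(f,"w%.0f.png"%(s["clock"]*10));Z=P[...,2]
near=np.hypot(P[...,0]-.532,P[...,1]+.214)<.05
rep("boss",P,ok&near&(Z>.105)&(Z<.125)); rep("bosstop",P,ok&near&(Z>.114)&(Z<.125))
rep("disc",P,ok&near&(Z>.08)&(Z<.098))
E
python3 cap.py
```

```text
clock: 3.2
ee_pos: [0.5306, -0.2089, 0.1812]
tool_rot: [-2.137, -2.303, -0.0]
force: [0.7, -0.2, 0.0]
gripper_width: 0.0853
clock: 4.2
ee_pos: [0.5306, -0.2089, 0.1814]
tool_rot: [-3.131, -0.252, 0.0]
force: [-1.0, -0.6, -0.1]
gripper_width: 0.0854
clock: 4.7
ee_pos: [0.5306, -0.2091, 0.1814]
tool_rot: [-3.069, 0.67, 0.0]
force: [-0.7, 1.0, 0.1]
gripper_width: 0.0855
[-0.44   0.389  1.521  0.     1.232  1.561] [ 0.5306 -0.2091  0.1814] [-3.069  0.67   0.   ]
phi -114.6
boss 2826 [ 531.5 -216.4] [34.1 38.5] 66.3 circ [ 531.6 -216.2] 19.4 z [110.9 116.3 117.7]
bosstop 2608 [ 531.4 -216.4] [34.  38.3] 66.3 circ [ 531.5 -216.1] 19.2 z [114.9 116.4 117.7]
disc 9226 [ 531.6 -216. ] [85.  85.9] 63.0 circ [ 531.6 -215.9] 43.6 z [88.4 89.6 90.8]
```

```bash
python3 -m crank '[[[0.075,0.122,0.4],[0,0,-0.016],0],[[0,0,0.4],[0,0,0],0],[[0,0,0.4],[0,0,0],0],[[0,0,0.3],[0,0,0],0],[[0,0,0.26],[0,0,0],0],[[0,0,0],[0,0,0],1],[[0,0,0],[0,0,0],1],[[0,0,0],[0,0,0],1],[[0,0,0],[0,0,0],1],[[0,0,0],[0,0,0],1]]' 80
python3 -m crank '[[[0,0,0],[0,0,0],1],[[0,0,0],[0,0,0],1]]'
```

```text
clock: 5.75
ee_pos: [0.5324, -0.2173, 0.0946]
tool_rot: [3.075, -0.643, 0.004]
force: [1.5, 0.4, 5.8]
gripper_width: 0.0325
clock: 5.95
ee_pos: [0.5324, -0.2173, 0.0946]
tool_rot: [3.075, -0.642, 0.004]
force: [1.1, 1.8, 6.5]
gripper_width: 0.0327
```

```bash
python3 -m crank '[[[0,0,-0.0092],[0,0,-0.145],1],[[0,0,-0.0092],[0,0,-0.145],1],[[0,0,-0.0092],[0,0,-0.145],1],[[0,0,-0.0092],[0,0,-0.145],1]]'
python3 -m crank '[[[0,0,-0.0092],[0,0,-0.145],1],[[0,0,-0.0092],[0,0,-0.145],1],[[0,0,-0.0092],[0,0,-0.145],1],[[0,0,-0.0092],[0,0,-0.145],1],[[0,0,-0.0092],[0,0,-0.145],1],[[0,0,-0.0092],[0,0,-0.145],1],[[0,0,-0.0092],[0,0,-0.145],1],[[0,0,-0.0092],[0,0,-0.145],1],[[0,0,-0.0092],[0,0,-0.145],1],[[0,0,-0.0092],[0,0,-0.145],1]]'
python3 -m crank '[[[0,0,-0.0092],[0,0,-0.145],1],[[0,0,-0.0092],[0,0,-0.145],1],[[0,0,-0.0092],[0,0,-0.145],1],[[0,0,-0.0092],[0,0,-0.145],1],[[0,0,-0.0092],[0,0,-0.145],1],[[0,0,-0.0092],[0,0,-0.145],1],[[0,0,-0.0092],[0,0,-0.145],1],[[0,0,-0.0092],[0,0,-0.145],1],[[0,0,-0.0092],[0,0,-0.145],1],[[0,0,0],[0,0,0],1]]'
python3 -c "
from h import *
s=telemetry.observe();print(s['joints'].round(3),s['torque'].round(2))
Rt=R.from_rotvec(s['tool_rot']).as_matrix();print('phi',np.degrees(np.arctan2(Rt[1,1],Rt[0,1])))"
```

```text
clock: 6.35
ee_pos: [0.5322, -0.2162, 0.0958]
tool_rot: [-3.128, -0.272, -0.002]
force: [5.4, 8.1, 4.1]
gripper_width: 0.0324
clock: 7.35
ee_pos: [0.5308, -0.2149, 0.1001]
tool_rot: [-2.158, -2.276, -0.001]
force: [-14.5, 17.2, 12.6]
gripper_width: 0.0325
clock: 8.35
ee_pos: [0.5306, -0.2154, 0.1043]
tool_rot: [-0.333, -3.12, -0.005]
force: [-11.4, 15.3, 11.8]
gripper_width: 0.0325
[-0.45   0.484  1.579  0.002  1.083 -1.809] [2.82 2.09 0.41]
phi 77.81287117728102
```

```bash
python3 -m crank '[[[0,0,0],[0,0,0],0],[[0,0,0],[0,0,0],0],[[0,0,0],[0,0,0],0],[[0,0,0],[0,0,0],0],[[0,0,0],[0,0,0],0],[[0,0,0],[0,0,0.1428],0],[[0,0,0],[0,0,0.1428],0],[[0,0,0],[0,0,0.1428],0],[[0,0,0],[0,0,0.1428],0],[[0,0,0],[0,0,0.1428],0]]'
python3 -m crank '[[[0,0,0],[0,0,0.1428],0],[[0,0,0],[0,0,0.1428],0],[[0,0,0],[0,0,0.1428],0],[[0,0,0],[0,0,0.1428],0],[[0,0,0],[0,0,0.1428],0],[[0,0,0],[0,0,0.1428],0],[[0,0,0],[0,0,0.1428],0],[[0,0,0],[0,0,0.1428],0],[[0,0,0],[0,0,0.1428],0],[[0,0,0],[0,0,0.1428],0]]'
python3 -m crank '[[[0,0,0],[0,0,0.1428],0],[[0,0,0],[0,0,0.1428],0],[[0,0,0],[0,0,0.1428],0],[[0,0,0],[0,0,0.1428],0],[[0,0,0],[0,0,0.1428],0],[[0,0,0],[0,0,0.1428],0],[[0,0,0],[0,0,0.1428],0],[[0,0,0],[0,0,0],0],[[0,0,0],[0,0,0],0]]'
sed -i 's/Z>.105)&(Z<.125/Z>.118)\&(Z<.14/;s/Z>.114)&(Z<.125/Z>.124)\&(Z<.14/;s/Z>.08)&(Z<.098/Z>.095)\&(Z<.106/' cap.py; python3 cap.py
```

```text
clock: 9.35
ee_pos: [0.5317, -0.2172, 0.1038]
tool_rot: [-1.421, -2.802, 0.0]
force: [0.5, -0.3, 0.5]
gripper_width: 0.0856
clock: 10.35
ee_pos: [0.5317, -0.2172, 0.1039]
tool_rot: [2.909, 1.187, 0.0]
force: [-0.9, -0.5, -0.8]
gripper_width: 0.0855
clock: 11.25
ee_pos: [0.5317, -0.2172, 0.1038]
tool_rot: [-3.124, 0.336, 0.0]
force: [0.1, 0.6, 0.2]
gripper_width: 0.0851
[-0.452  0.486  1.577 -0.     1.078  1.334] [ 0.5317 -0.2172  0.1038] [-3.124  0.336  0.   ]
phi -102.3
boss 8561 [ 533.3 -215.3] [97.2 38.4] 87.2 circ [ 535.1 -214.5] 49.4 z [120.8 126.5 136.8]
bosstop 7519 [ 533.3 -215.3] [97.2 38.4] 87.2 circ [ 535.1 -214.5] 49.4 z [124.9 126.7 137.3]
disc 17268 [ 532.7 -216.8] [85.2 85.8] 87.7 circ [ 532.4 -216.5] 43.4 z [ 98.6  99.6 100.7]
```

```bash
python3 -m crank '[[[0,0,0],[0,0,0],1],[[0,0,0],[0,0,0],1],[[0,0,0],[0,0,0],1],[[0,0,0],[0,0,0],1],[[0,0,0],[0,0,0],1],[[0,0,0],[0,0,0],1],[[0,0,0],[0,0,0],1],[[0,0,-0.0092],[0,0,-0.145],1],[[0,0,-0.0092],[0,0,-0.145],1],[[0,0,-0.0092],[0,0,-0.145],1]]'
python3 -m crank '[[[0,0,-0.0092],[0,0,-0.145],1],[[0,0,-0.0092],[0,0,-0.145],1],[[0,0,-0.0092],[0,0,-0.145],1],[[0,0,-0.0092],[0,0,-0.145],1],[[0,0,-0.0092],[0,0,-0.145],1],[[0,0,-0.0092],[0,0,-0.145],1],[[0,0,-0.0092],[0,0,-0.145],1],[[0,0,-0.0092],[0,0,-0.145],1],[[0,0,-0.0092],[0,0,-0.145],1],[[0,0,-0.0092],[0,0,-0.145],1]]'
python3 -m crank '[[[0,0,-0.0092],[0,0,-0.145],1],[[0,0,-0.0092],[0,0,-0.145],1],[[0,0,0],[0,0,0],1]]'
```

```text
clock: 12.3
ee_pos: [0.5315, -0.2167, 0.1056]
tool_rot: [-3.121, -0.348, 0.001]
force: [-3.7, 4.7, 5.9]
gripper_width: 0.0324
clock: 13.3
ee_pos: [0.5315, -0.2164, 0.1102]
tool_rot: [-2.105, -2.33, -0.001]
force: [-4.7, 6.2, 7.4]
gripper_width: 0.0325
clock: 13.6
ee_pos: [0.5316, -0.216, 0.1113]
tool_rot: [-1.746, -2.61, -0.002]
force: [-4.9, 9.2, 8.3]
gripper_width: 0.0326
```

```bash
python3 -m crank '[[[0,0,-0.05],[0,0,-0.1],1],[[0,0,-0.05],[0,0,0],1],[[0,0,0],[0,0,0],1]]'
```

```text
clock: 13.9
ee_pos: [0.531, -0.2163, 0.1154]
tool_rot: [-1.62, -2.689, -0.0]
force: [-4.0, 4.6, 1.4]
gripper_width: 0.0325
```

```bash
python3 -m crank '[[[0,0,-0.2],[0,0,0],1],[[0,0,-0.3],[0,0,0],1],[[0,0,-0.4],[0,0,0],1],[[0,0,-0.4],[0,0,0],1],[[0,0,0],[0,0,0],1]]'
python3 - <<'E'
from h import *
img=np.zeros((500,700,3),np.uint8)+90
for n in("scene0","side0"):
    d=np.load(n+".npz");P=d["P"];ok=d["ok"]
    m=ok&(P[...,2]>-.02)&(P[...,2]<.25)
    q=P[m];c=d["rgb"][m]
    o=np.argsort(q[:,2]);q=q[o];c=c[o]
    r=((.85-q[:,0])/.6*500).astype(int);k=((.5-q[:,1])/.84*700).astype(int)
    g=(r>=0)&(r<500)&(k>=0)&(k<700)
    for a,b,cc in zip(r[g],k[g],c[g]): cv2.circle(img,(int(b),int(a)),1,cc[::-1].tolist(),-1)
for x in np.arange(.25,.86,.1): cv2.line(img,(0,int((.85-x)/.6*500)),(700,int((.85-x)/.6*500)),(0,255,255),1)
for y in np.arange(-.3,.5,.1): cv2.line(img,(int((.5-y)/.84*700),0),(int((.5-y)/.84*700),500),(0,255,255),1)
cv2.imwrite("pics/top.png",img)
E
```

```text
clock: 14.4
ee_pos: [0.5327, -0.2177, 0.1839]
tool_rot: [1.62, 2.686, 0.001]
force: [0.1, -0.6, -1.7]
gripper_width: 0.0321
```

View pics/top.png

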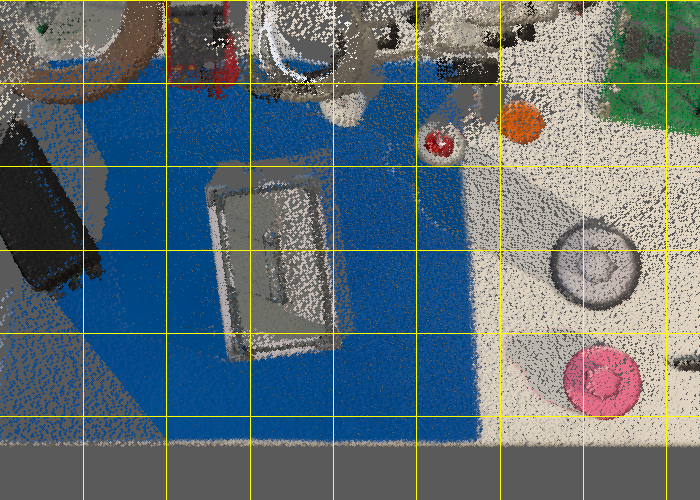

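The top-down map: rack long side along world x, clear mat strip to its right (y 0.09…-0.07), bench edge at x≈0.32, room for the cap near (0.45,-0.125) between pot and pink cap.

```bash
python3 -m crank '[[[0.482,-0.12,0],[0,0,0],1],[[0.482,-0.12,0],[0,0,0],1],[[0.482,-0.12,0],[0,0,0],1],[[0.482,-0.12,0],[0,0,0],1],[[0.482,-0.12,0],[0,0,0],1],[[0,0,0.45],[0,0,0],1],[[0,0,0.45],[0,0,0],1],[[0,0,0.45],[0,0,0],1],[[0,0,0.45],[0,0,0],1],[[0,0,0.45],[0,0,0],1]]'
python3 -m crank '[[[0,0,0.25],[0,0,0],1],[[0,0,0.15],[0,0,0],1],[[0,0,0],[0,0,0],1]]'
python3 - <<'E'
from h import *
f,P,ok=cloud("scene");save(f,"s2.png",(320,150,520,300),3);Z=P[...,2]
near=np.hypot(P[...,0]-.45,P[...,1]+.125)<.08
rep("cap",P,ok&near&(Z>.015)&(Z<.055))
E
```

```text
clock: 15.4
ee_pos: [0.4486, -0.1244, 0.0669]
tool_rot: [-1.622, -2.69, 0.0]
force: [-0.1, 0.3, -1.3]
gripper_width: 0.0325
clock: 15.7
ee_pos: [0.4487, -0.1245, 0.0477]
tool_rot: [-1.622, -2.689, 0.0]
force: [0.2, 0.3, -1.5]
gripper_width: 0.0322
cap 1108 [ 446.9 -138.3] [123.3 117.1] 8.2 circ [ 450.7 -146.9] 67.8 z [17.7 41.4 47.2]
```

View pics/s2.png

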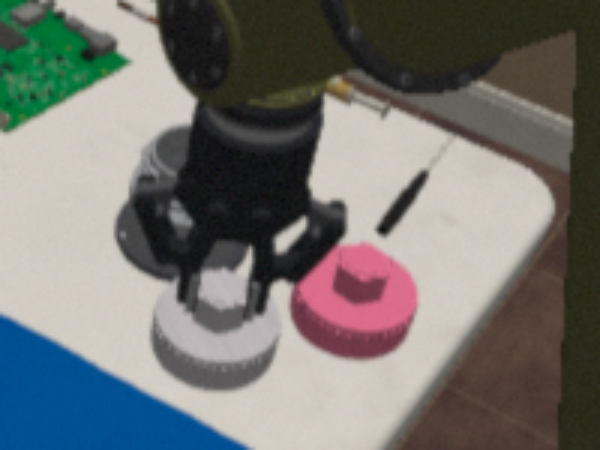

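The crop shows the cap held at (217,320), level, clear of the pink cap (355,295), pot open behind at (160,180). Lower it.

```bash
python3 -m crank '[[[0,0,0.1],[0,0,0],1],[[0,0,0.08],[0,0,0],1],[[0,0,0.03],[0,0,0],1],[[0,0,0],[0,0,0],1]]'
python3 -m crank '[[[0,0,0.02],[0,0,0],1],[[0,0,0],[0,0,0],1]]'
python3 -m crank '[[[0,0,0.02],[0,0,0],1],[[0,0,0],[0,0,0],1]]'
```

```text
clock: 16.15
ee_pos: [0.4489, -0.1245, 0.0377]
tool_rot: [-1.622, -2.69, 0.0]
force: [0.6, 0.3, -0.8]
gripper_width: 0.0325
clock: 16.35
ee_pos: [0.449, -0.1245, 0.0368]
tool_rot: [1.622, 2.69, -0.0]
force: [0.1, 0.0, -1.4]
gripper_width: 0.0324
clock: 16.55
ee_pos: [0.449, -0.1245, 0.0357]
tool_rot: [-1.622, -2.69, 0.0]
force: [0.9, 0.0, -1.3]
gripper_width: 0.0326
```

```bash
python3 -m crank '[[[0,0,0.02],[0,0,0],1],[[0,0,0],[0,0,0],1]]'
python3 -m crank '[[[0,0,0.02],[0,0,0],1],[[0,0,0],[0,0,0],1]]'
python3 -m crank '[[[0,0,0.02],[0,0,0],1],[[0,0,0],[0,0,0],1]]'
```

```text
clock: 16.75
ee_pos: [0.4489, -0.1245, 0.0346]
tool_rot: [-1.622, -2.69, 0.0]
force: [1.4, 0.3, -1.3]
gripper_width: 0.0324
clock: 16.95
ee_pos: [0.449, -0.1246, 0.0344]
tool_rot: [1.622, 2.69, -0.0]
force: [-5.3, 0.5, 11.1]
gripper_width: 0.0321
clock: 17.15
ee_pos: [0.4491, -0.1247, 0.0342]
tool_rot: [1.622, 2.69, -0.0]
force: [-11.1, 1.3, 24.2]
gripper_width: 0.0324
```

```bash
python3 -m crank '[[[0,0,-0.02],[0,0,0],0],[[0,0,0],[0,0,0],0],[[0,0,0],[0,0,0],0],[[0,0,0],[0,0,0],0],[[0,0,0],[0,0,0],0],[[0,0,-0.3],[0,0,0],0],[[0,0,-0.6],[0,0,0],0],[[0,0,-0.8],[0,0,0],0],[[0,0,-0.8],[0,0,0],0],[[0,0,-0.8],[0,0,0],0]]'
python3 -m crank '[[[0.454,0.42,-0.1],[0,0,0],0],[[0.454,0.42,-0.1],[0,0,0],0],[[0.454,0.42,-0.1],[0,0,0],0],[[0.454,0.42,-0.1],[0,0,0],0],[[0.454,0.42,-0.1],[0,0,0],0],[[0.454,0.42,-0.1],[0,0,0],0],[[0.454,0.42,-0.1],[0,0,0],0],[[0.454,0.42,-0.1],[0,0,0],0],[[0.454,0.42,-0.1],[0,0,0],0],[[0.454,0.42,0],[0,0,0],0]]'
python3 -m crank '[[[0,0,0],[0,0,-0.134],0],[[0,0,0],[0,0,-0.134],0],[[0,0,0],[0,0,-0.134],0],[[0,0,0],[0,0,-0.134],0],[[0,0,0],[0,0,-0.134],0],[[0,0,0],[0,0,-0.134],0],[[0,0,0],[0,0,-0.134],0],[[0,0,0],[0,0,-0.134],0],[[0,0,0],[0,0,-0.134],0],[[0,0,0],[0,0,0],0]]'
cat > tray.py <<'E'
from h import *
s=telemetry.observe();print(s["clock"],s["joints"].round(3),s["ee_pos"].round(4),s["tool_rot"].round(3))
Rt=R.from_rotvec(s["tool_rot"]).as_matrix();print("phi",np.degrees(np.arctan2(Rt[1,1],Rt[0,1])).round(1))
f,P,ok=cloud("wrist");save(f,"w%.0f.png"%(s["clock"]*10));Z=P[...,2]
cx,cy=float(sys.argv[1]),float(sys.argv[2]);dz=float(sys.argv[3]) if len(sys.argv)>3 else 0
near=np.hypot(P[...,0]-cx,P[...,1]-cy)<.06
rep("handle",P,ok&near&(Z>.076+dz)&(Z<.092+dz))
big=np.hypot(P[...,0]-cx,P[...,1]-cy)<.14
rep("rim",P,ok&big&(Z>.047+dz)&(Z<.062+dz))
rep("floor",P,ok&near&(Z>.03+dz)&(Z<.046+dz))
E
python3 tray.py .529 .175
```

```text
clock: 18.15
ee_pos: [0.4486, -0.1244, 0.2003]
tool_rot: [-1.622, -2.69, 0.0]
force: [-0.1, 1.3, 0.7]
gripper_width: 0.0855
clock: 19.15
ee_pos: [0.5291, 0.1756, 0.2443]
tool_rot: [1.622, 2.69, 0.001]
force: [0.7, -1.1, -0.7]
gripper_width: 0.0851
clock: 20.15
ee_pos: [0.5288, 0.1742, 0.2436]
tool_rot: [0.193, -3.135, 0.0]
force: [-1.2, -0.3, -0.3]
gripper_width: 0.0856
20.15 [ 0.252  0.306  1.484 -0.     1.352 -1.441] [0.5288 0.1742 0.2436] [ 0.193 -3.135  0.   ]
phi 97.0
handle 1364 [528.2 169.6] [83.6 11.8] 7.2 circ [528.1 170.9] 41.9 z [80.3 82.3 83.5]
rim 2773 [528.3 171.6] [206.6 127.6] 7.6 circ [529.3 171.8] 120.4 z [47.5 52.9 54.5]
floor 9920 [529.8 169.9] [119.3 109.2] 8.4 circ [529. 175.] 60.0 z [38.4 39.6 40.9]
```

```bash
python3 -m crank '[[[0.02,-0.086,0.45],[0,0,0],0.5],[[0,0,0.45],[0,0,0],0.5],[[0,0,0.45],[0,0,0],0.5],[[0,0,0.45],[0,0,0],0.5],[[0,0,0.45],[0,0,0],0.5],[[0,0,0.45],[0,0,0],0.5],[[0,0,0.45],[0,0,0],0.5],[[0,0,0.35],[0,0,0],0.5],[[0,0,0.23],[0,0,0],0.5],[[0,0,0],[0,0,0],0.5]]' 100
python3 -m crank '[[[0,0,0],[0,0,0],1],[[0,0,0],[0,0,0],1],[[0,0,0],[0,0,0],1],[[0,0,0],[0,0,0],1],[[0,0,0],[0,0,0],1],[[0,0,0],[0,0,0],1]]'
python3 -m crank '[[[0,0,-0.1],[0,0,0],1],[[0,0,-0.2],[0,0,0],1],[[0,0,-0.3],[0,0,0],1],[[0,0,-0.4],[0,0,0],1],[[0,0,-0.3],[0,0,0],1],[[0,0,0],[0,0,0],1]]'
```

```text
clock: 21.2
ee_pos: [0.5277, 0.1697, 0.056]
tool_rot: [0.186, -3.134, 0.001]
force: [0.8, 0.3, 0.3]
gripper_width: 0.0428
clock: 21.8
ee_pos: [0.5289, 0.1701, 0.0586]
tool_rot: [-0.189, 3.134, 0.001]
force: [-1.5, 0.6, 5.7]
gripper_width: 0.0102
clock: 22.4
ee_pos: [0.5293, 0.1701, 0.1249]
tool_rot: [-0.189, 3.132, 0.001]
force: [0.6, 0.5, -1.9]
gripper_width: 0.0099
```

```bash
python3 -m crank '[[[0.169,-0.362,0],[0,0,0],1],[[0.169,-0.362,0],[0,0,0],1],[[0.169,-0.362,0],[0,0,0],1],[[0.169,-0.362,0],[0,0,0],1],[[0.169,-0.362,0],[0,0,0],1],[[0.169,-0.362,0],[0,0,0],1],[[0.169,-0.362,0],[0,0,0],1],[[0.169,-0.362,0],[0,0,0],1],[[0,0,0],[0,0,0],1]]'
python3 -m crank '[[[0,0,0.4],[0,0,0],1],[[0,0,0.4],[0,0,0],1],[[0,0,0.4],[0,0,0],1],[[0,0,0.4],[0,0,0],1],[[0,0,0.3],[0,0,0],1],[[0,0,0],[0,0,0],1]]'
python3 -m crank '[[[0,0,0.04],[0,0,0],1],[[0,0,0.04],[0,0,0],1],[[0,0,0],[0,0,0],1]]'
```

```text
clock: 23.3
ee_pos: [0.4779, 0.0165, 0.1218]
tool_rot: [0.186, -3.135, 0.0]
force: [-0.8, 0.4, -2.3]
gripper_width: 0.0103
clock: 23.9
ee_pos: [0.4775, 0.0184, 0.0254]
tool_rot: [0.189, -3.132, -0.001]
force: [-0.6, 0.0, -3.0]
gripper_width: 0.0099
clock: 24.2
ee_pos: [0.4789, 0.018, 0.0237]
tool_rot: [-0.189, 3.135, -0.0]
force: [0.0, -0.7, -1.4]
gripper_width: 0.0101
```

```bash
python3 -m crank '[[[0,0,0.02],[0,0,0],1],[[0,0,0],[0,0,0],1]]'
python3 -m crank '[[[0,0,0.02],[0,0,0],1],[[0,0,0],[0,0,0],1]]'
```

```text
clock: 24.4
ee_pos: [0.4789, 0.018, 0.0226]
tool_rot: [-0.189, 3.135, -0.0]
force: [0.8, -0.4, -1.2]
gripper_width: 0.0103
clock: 24.6
ee_pos: [0.4789, 0.018, 0.0225]
tool_rot: [-0.189, 3.135, -0.0]
force: [-8.7, 0.3, 17.7]
gripper_width: 0.01
```

```bash
python3 -m crank '[[[0,0,-0.01],[0,0,0],0.5],[[0,0,0],[0,0,0],0.5],[[0,0,0],[0,0,0],0.5],[[0,0,0],[0,0,0],0.5],[[0,0,-0.3],[0,0,0],0.5],[[0,0,-0.6],[0,0,0],0.5],[[0,0,-0.8],[0,0,0],0],[[0,0,-0.8],[0,0,0],0],[[0,0,-0.8],[0,0,0],0],[[0,0,-0.7],[0,0,0],0]]'
python3 -m crank '[[[-0.135,0.288,0],[0,0,0],0],[[-0.135,0.288,0],[0,0,0],0],[[-0.135,0.288,0],[0,0,0],0],[[-0.135,0.288,0],[0,0,0],0],[[-0.135,0.288,0],[0,0,0],0],[[-0.135,0.288,0],[0,0,0],0],[[-0.135,0.288,0],[0,0,0],0],[[-0.135,0.288,0],[0,0,0],0],[[-0.135,0.288,0],[0,0,0],0],[[-0.135,0.288,0],[0,0,0],0]]'
python3 -m crank '[[[0,0,0],[0,0,0],0]]'
cat > parts.py <<'E'
from h import *
s=telemetry.observe();print(s["clock"],s["joints"].round(3),s["ee_pos"].round(4))
Rt=R.from_rotvec(s["tool_rot"]).as_matrix();print("phi",np.degrees(np.arctan2(Rt[1,1],Rt[0,1])).round(1))
f,P,ok=cloud("wrist");save(f,"w%.0f.png"%(s["clock"]*10));Z=P[...,2]
a=np.radians(7.1);c=np.array([.529,.1705]);d=P[...,:2]-c
xr=d[...,0]*np.cos(a)+d[...,1]*np.sin(a);yr=-d[...,0]*np.sin(a)+d[...,1]*np.cos(a)
m=ok&(abs(xr)<.104)&(abs(yr)<.064)&~((abs(xr)>.082)&(abs(yr)>.042))
print("plate z",np.median(Z[m&(Z<.012)]).round(4))
b=(m&(Z>.0105)&(Z<.03)).astype(np.uint8)
n,l,st,ce=cv2.connectedComponentsWithStats(b)
for i in range(1,n):
    if st[i,4]>40:
        k=l==i; print("px",ce[i].round(),"rgb",np.median(f["pixels"][k],0)); rep("  part",P,k)
E
python3 parts.py; ls pics
```

```text
clock: 25.6
ee_pos: [0.4786, 0.018, 0.2239]
tool_rot: [-0.189, 3.135, -0.0]
force: [0.4, 0.6, 0.2]
gripper_width: 0.0853
clock: 26.6
ee_pos: [0.5287, 0.1703, 0.2217]
tool_rot: [0.189, -3.136, 0.0]
force: [-0.2, 0.7, -0.4]
gripper_width: 0.0856
clock: 26.7
ee_pos: [0.5287, 0.1708, 0.2215]
tool_rot: [0.192, -3.136, -0.0]
force: [-0.3, 0.5, -0.4]
gripper_width: 0.085
26.7 [ 0.247  0.32   1.517  0.     1.304 -1.446] [0.5287 0.1708 0.2215]
phi 97.0
plate z 0.0066
px [318. 148.] rgb [241. 239. 235.]
  part 521 [468.6 167.1] [32.1 26.3] 17.8 circ [468.5 167.4] 20.1 z [10.6 19.8 21.4]
px [320. 185.] rgb [222.  189.  128.5]
  part 224 [507.5 173.5] [28.9  9.8] 1.1 circ [507.5 174.4] 14.6 z [11.  13.7 15.6]
px [312. 224.] rgb [222. 189. 130.]
  part 214 [546.9 170.6] [29.7  9.8] 0.3 circ [546.9 171. ] 14.9 z [11.  13.7 15.6]
px [313. 268.] rgb [179.  174.5 170.5]
  part 818 [589.2 177.3] [32. 26.] 8.0 circ [589.2 177.4] 19.9 z [13.8 18.4 21. ]
s2.png
scene0.png
side0.png
top.png
w1.png
w112.png
w202.png
w267.png
w47.png
wrist0.png
```

View pics/w267.png

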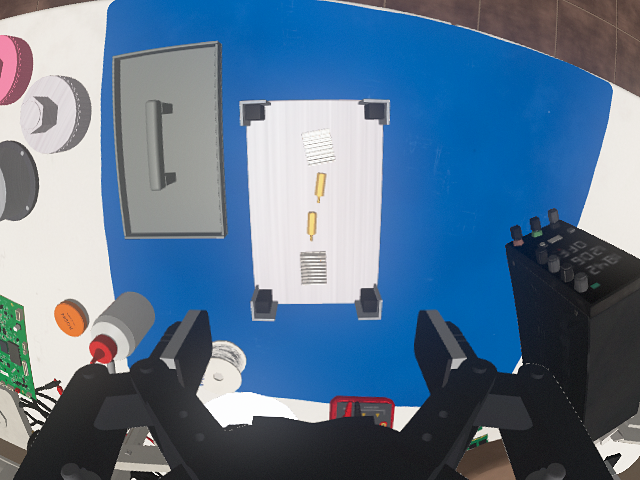

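All four parts are present: heatsinks at (318,147) and (313,268), standoffs at (320,187) and (312,224); cap lies flat at (50,115), the tray stands on the mat at (170,140).

```bash
cat > go.py <<'E'
from h import *
# go.py x y z phi(deg): turn about tool z first, then shift (units) in the turned frame
x,y,z,ph=map(float,sys.argv[1:5]);s=telemetry.observe();Rt=R.from_rotvec(s["tool_rot"]).as_matrix()
p=np.degrees(np.arctan2(Rt[1,1],Rt[0,1]));t=-np.radians((ph-p+180)%360-180)
R2=R.from_euler("z",np.radians(ph)-np.pi/2).as_matrix()@np.array([[-1,0,0],[0,1,0],[0,0,-1.]])
print("phi",p.round(1),"turn",t.round(3),"shift",(R2.T@(np.array([x,y,z])-s["ee_pos"])/.05).round(3))
E
python3 go.py .4686 .167 .009 107.8
```

```text
phi 97.0 turn -0.189 shift [1.157 0.31  4.249]
```

```bash
python3 -m crank '[[[0,0,0],[0,0,-0.0945],0.3],[[0,0,0],[0,0,-0.0945],0.3],[[0.289,0.078,0.5],[0,0,0],0.3],[[0.289,0.078,0.5],[0,0,0],0.3],[[0.289,0.078,0.5],[0,0,0],0.3],[[0.289,0.078,0.5],[0,0,0],0.3],[[0,0,0.5],[0,0,0],0.3],[[0,0,0.5],[0,0,0],0.3],[[0,0,0],[0,0,0],0.3]]' 50
python3 -c "
from h import *
f,P,ok=cloud('wrist');Z=P[...,2];rep('hs',P,ok&(np.hypot(P[...,0]-.4686,P[...,1]-.167)<.024)&(Z>.0125)&(Z<.025))"
python3 go.py .4686 .167 .009 107.8
```

```text
clock: 27.65
ee_pos: [0.467, 0.1655, 0.0694]
tool_rot: [0.483, -3.099, 0.001]
force: [0.2, 0.3, 0.0]
gripper_width: 0.0597
hs 2505 [468.5 167.2] [31.7 26.2] 17.9 circ [468.5 167. ] 20.2 z [14.1 18.6 21. ]
phi 107.7 turn -0.001 shift [-0.018  0.019  1.245]
```

```bash
python3 -m crank '[[[0,0,0.4],[0,0,0],0.3],[[0,0,0.4],[0,0,0],0.3],[[0,0,0.3],[0,0,0],0.3],[[0,0,0.1],[0,0,0],0.3],[[0,0,0],[0,0,0],1],[[0,0,0],[0,0,0],1],[[0,0,0],[0,0,0],1],[[0,0,0],[0,0,0],1],[[0,0,0],[0,0,0],1],[[0,0,0],[0,0,0],1]]' 50
python3 -m crank '[[[0,0,-0.1],[0,0,0],1],[[0,0,-0.4],[0,0,0],1],[[0,0,-0.5],[0,0,0],1],[[0,0,-0.5],[0,0,0],1],[[0,0,-0.5],[0,0,0],1],[[0,0,-0.5],[0,0,0],1],[[0,0,0],[0,0,0],1]]'
python3 go.py .5315 -.2163 .092 107.7
```

```text
clock: 28.7
ee_pos: [0.4693, 0.1664, 0.0132]
tool_rot: [-0.484, 3.102, 0.0]
force: [-1.6, -1.0, 7.5]
gripper_width: 0.0242
clock: 29.4
ee_pos: [0.4699, 0.1667, 0.1407]
tool_rot: [-0.483, 3.098, 0.001]
force: [1.0, 0.1, -0.0]
gripper_width: 0.0241
phi 107.7 turn 0.001 shift [ 1.155 -7.672  0.973]
```

```bash
python3 -m crank '[[[0.072,-0.48,0],[0,0,0],1],[[0.072,-0.48,0],[0,0,0],1],[[0.072,-0.48,0],[0,0,0],1],[[0.072,-0.48,0],[0,0,0],1],[[0.072,-0.48,0],[0,0,0],1],[[0.072,-0.48,0],[0,0,0],1],[[0.072,-0.48,0],[0,0,0],1],[[0.072,-0.48,0],[0,0,0],1],[[0,0,0],[0,0,0],1]]'
python3 -m crank '[[[0.072,-0.48,0],[0,0,0],1],[[0.072,-0.48,0],[0,0,0],1],[[0.072,-0.48,0],[0,0,0],1],[[0.072,-0.48,0],[0,0,0],1],[[0.072,-0.48,0],[0,0,0],1],[[0.072,-0.48,0],[0,0,0],1],[[0.072,-0.48,0],[0,0,0],1],[[0.072,-0.48,0],[0,0,0],1],[[0,0,0],[0,0,0],1],[[0,0,0],[0,0,0],1]]'
python3 go.py .5315 -.2163 .092 107.7
python3 - <<'E'
from h import *
f,P,ok=cloud("wrist");save(f,"drop1.png",(160,160,480,400),2)
E
```

```text
clock: 30.3
ee_pos: [0.4997, -0.0274, 0.1366]
tool_rot: [0.481, -3.104, 0.0]
force: [0.6, 0.3, -0.0]
gripper_width: 0.0244
clock: 31.3
ee_pos: [0.5305, -0.2165, 0.1364]
tool_rot: [0.484, -3.104, -0.001]
force: [-0.0, 0.8, 0.1]
gripper_width: 0.0243
phi 107.7 turn 0.0 shift [-0.021 -0.002  0.888]
```

View pics/drop1.png

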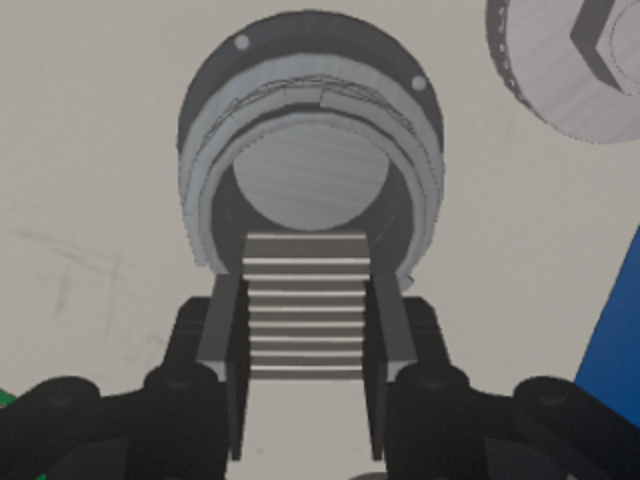

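The heatsink is held square and centred; the open bore is straight below (310,190 in the crop).

```bash
python3 -m crank '[[[0,0,0.3],[0,0,0],1],[[0,0,0.3],[0,0,0],1],[[0,0,0.27],[0,0,0],1],[[0,0,0],[0,0,0],1],[[0,0,0],[0,0,0],0.3],[[0,0,0],[0,0,0],0.3],[[0,0,0],[0,0,0],0.3],[[0,0,0],[0,0,0],0.3],[[0,0,0],[0,0,0],0.3]]'
python3 -m crank '[[[0,0,-0.6],[0,0,0],0.3],[[0,0,-0.8],[0,0,0],0.3],[[0,0,-0.6],[0,0,0],0.3],[[0,0,0],[0,0,0],0.3]]'
python3 - <<'E'
from h import *
f,P,ok=cloud("wrist");save(f,"d2.png");Z=P[...,2]
m=ok&(np.hypot(P[...,0]-.5315,P[...,1]+.2163)<.026); rep("in pot",P,m&(Z<.07)&(Z>.026)); rep("all",P,m)
f,P,ok=cloud("scene");Z=P[...,2]
a=np.radians(7.1);d=P[...,:2]-np.array([.529,.1735]);xr=d@[np.cos(a),np.sin(a)];yr=d@[-np.sin(a),np.cos(a)]
k=(ok&(abs(xr)<.08)&(abs(yr)<.06)&(Z>.011)&(Z<.03)).astype(np.uint8)
n,l,st,ce=cv2.connectedComponentsWithStats(k)
for i in range(1,n):
    if st[i,4]>15: rep("s",P,l==i)
E
python3 go.py .508 .173 .12 91
```

```text
clock: 32.25
ee_pos: [0.5307, -0.2171, 0.0935]
tool_rot: [-0.484, 3.104, -0.0]
force: [0.6, -0.2, -0.1]
gripper_width: 0.0597
clock: 32.65
ee_pos: [0.532, -0.2177, 0.1979]
tool_rot: [-0.484, 3.098, -0.007]
force: [-0.2, 0.0, -0.7]
gripper_width: 0.0593
in pot 977 [ 531.1 -218.8] [31.  25.1] 17.2 circ [ 531.1 -218.8] 19.3 z [26.7 33.1 35.2]
all 13447 [ 533.6 -215.6] [47.3 51.7] 18.4 circ [ 531.5 -216.3] 26.0 z [ 20.9 282.9 297. ]
s 261 [583.3 209.6] [32.1 27. ] 9.4 circ [583.2 209.7] 20.1 z [12.9 18.5 22.1]
s 51 [545.6 172.9] [22.6  8.5] 7.2 circ [545.6 172.4] 11.4 z [12.  13.7 15.4]
s 55 [506.8 175.8] [ 8.5 24.6] 89.6 circ [506.8 176.6] 12.3 z [11.4 13.9 16.7]
phi 107.7 turn 0.292 shift [0.317 7.807 1.47 ]
```

Sink A lies flat on the pot floor. The other sink has been knocked to about (583,207); re-measure from above the rack.

```bash
python3 go.py .529 .171 .215 92
```

```text
phi 107.7 turn 0.275 shift [-0.238  7.757 -0.43 ]
```

```bash
python3 -m crank '[[[0,0,-0.2],[0,0,0.1375],0.3],[[0,0,-0.2],[0,0,0.1375],0.3],[[-0.015,0.485,0],[0,0,0],0.3],[[-0.015,0.485,0],[0,0,0],0.3],[[-0.015,0.485,0],[0,0,0],0.3],[[-0.015,0.485,0],[0,0,0],0.3],[[-0.015,0.485,0],[0,0,0],0.3],[[-0.015,0.485,0],[0,0,0],0.3],[[-0.015,0.485,0],[0,0,0],0.3],[[-0.015,0.485,0],[0,0,0],0.3]]'
python3 -m crank '[[[-0.015,0.485,0],[0,0,0],0.3],[[-0.015,0.485,0],[0,0,0],0.3],[[-0.015,0.485,0],[0,0,0],0.3],[[-0.015,0.485,0],[0,0,0],0.3],[[-0.015,0.485,0],[0,0,0],0.3],[[-0.015,0.485,0],[0,0,0],0.3],[[-0.015,0.485,0],[0,0,0],0.3],[[-0.015,0.485,0],[0,0,0],0.3],[[0,0,0],[0,0,0],0.3],[[0,0,0],[0,0,0],0.3]]'
python3 parts.py
```

```text
clock: 33.75
ee_pos: [0.5294, -0.0219, 0.2118]
tool_rot: [0.054, -3.139, -0.0]
force: [-0.0, -0.6, 0.2]
gripper_width: 0.0601
clock: 34.75
ee_pos: [0.5288, 0.1712, 0.212]
tool_rot: [0.056, -3.139, 0.001]
force: [-0.6, -0.4, 0.2]
gripper_width: 0.06
34.75 [ 0.247  0.33   1.527 -0.     1.286 -1.359] [0.5288 0.1712 0.212 ]
phi 92.0
plate z 0.0066
px [317. 186.] rgb [223. 191. 132.]
  part 239 [507.6 173.5] [29.2  8.4] 2.0 circ [507.5 173.6] 14.7 z [11.1 13.8 15.5]
px [313. 227.] rgb [221. 191. 131.]
  part 227 [546.4 170.1] [29.2  8.6] 2.2 circ [546.3 172.5] 14.6 z [11.  13.7 15.4]
px [348. 266.] rgb [176. 169. 165.]
  part 856 [581.6 206.9] [31.9 26.1] 8.8 circ [581.5 206.6] 19.9 z [13.7 18.5 21.1]
```

```bash
python3 go.py .5816 .2069 .0085 98.8
```

```text
phi 92.0 turn -0.119 shift [-1.151  0.554  4.076]
```

```bash
python3 -m crank '[[[0,0,0],[0,0,-0.119],0.3],[[-0.288,0.139,0.4],[0,0,0],0.3],[[-0.288,0.139,0.4],[0,0,0],0.3],[[-0.288,0.139,0.4],[0,0,0],0.3],[[-0.288,0.139,0.4],[0,0,0],0.3],[[0,0,0.4],[0,0,0],0.3],[[0,0,0.4],[0,0,0],0.3],[[0,0,0.4],[0,0,0],0.3],[[0,0,0],[0,0,0],0.3]]'
python3 -c "
from h import *
f,P,ok=cloud('wrist');Z=P[...,2];rep('hs',P,ok&(np.hypot(P[...,0]-.5816,P[...,1]-.207)<.024)&(Z>.0125)&(Z<.025))"
python3 go.py .5816 .2069 .0085 98.8
```

```text
clock: 35.7
ee_pos: [0.5806, 0.206, 0.0703]
tool_rot: [0.239, -3.127, 0.002]
force: [-0.7, 0.0, 0.2]
gripper_width: 0.0597
hs 2455 [581.4 206.8] [31.5 26.2] 8.9 circ [581.4 206.7] 20.2 z [14.1 18.8 21. ]
phi 98.7 turn -0.001 shift [-0.005  0.009  1.274]
```

```bash
python3 -m crank '[[[0,0,0.4],[0,0,0],0.3],[[0,0,0.4],[0,0,0],0.3],[[0,0,0.3],[0,0,0],0.3],[[0,0,0.12],[0,0,0],0.3],[[0,0,0],[0,0,0],1],[[0,0,0],[0,0,0],1],[[0,0,0],[0,0,0],1],[[0,0,0],[0,0,0],1],[[0,0,0],[0,0,0],1],[[0,0,0],[0,0,0],1]]' 50
python3 -m crank '[[[0,0,-0.1],[0,0,0],1],[[0,0,-0.4],[0,0,0],1],[[0,0,-0.5],[0,0,0],1],[[0,0,-0.5],[0,0,0],1],[[0,0,-0.5],[0,0,0],1],[[0,0,-0.5],[0,0,0],1],[[0,0,0],[0,0,0],1]]'
python3 go.py .5315 -.2163 .14 98.7
```

```text
clock: 36.75
ee_pos: [0.5826, 0.2076, 0.0136]
tool_rot: [-0.241, 3.13, 0.001]
force: [-0.8, 0.0, 6.7]
gripper_width: 0.0241
clock: 37.45
ee_pos: [0.5832, 0.2079, 0.1415]
tool_rot: [-0.241, 3.126, 0.002]
force: [-0.1, -0.5, -0.8]
gripper_width: 0.0241
phi 98.8 turn 0.002 shift [ 2.305 -8.23   0.029]
```

```bash
python3 -m crank '[[[0.128,-0.457,0],[0,0,0],1],[[0.128,-0.457,0],[0,0,0],1],[[0.128,-0.457,0],[0,0,0],1],[[0.128,-0.457,0],[0,0,0],1],[[0.128,-0.457,0],[0,0,0],1],[[0.128,-0.457,0],[0,0,0],1],[[0.128,-0.457,0],[0,0,0],1],[[0.128,-0.457,0],[0,0,0],1],[[0.128,-0.457,0],[0,0,0],1]]'
python3 -m crank '[[[0.128,-0.457,0],[0,0,0],1],[[0.128,-0.457,0],[0,0,0],1],[[0.128,-0.457,0],[0,0,0],1],[[0.128,-0.457,0],[0,0,0],1],[[0.128,-0.457,0],[0,0,0],1],[[0.128,-0.457,0],[0,0,0],1],[[0.128,-0.457,0],[0,0,0],1],[[0.128,-0.457,0],[0,0,0],1],[[0.128,-0.457,0],[0,0,0],1],[[0,0,0],[0,0,0],1]]'
python3 go.py .5315 -.2163 .093 98.7
python3 - <<'E'
from h import *
f,P,ok=cloud("wrist");save(f,"drop2.png",(160,160,480,400),1.5)
E
```

```text
clock: 38.35
ee_pos: [0.5559, -0.0055, 0.1368]
tool_rot: [0.241, -3.132, -0.0]
force: [0.9, 0.1, -0.6]
gripper_width: 0.0241
clock: 39.35
ee_pos: [0.5302, -0.2187, 0.1367]
tool_rot: [0.237, -3.132, -0.0]
force: [0.9, 0.5, -1.2]
gripper_width: 0.0244
phi 98.7 turn -0.001 shift [-0.032  0.045  0.874]
```

View pics/drop2.png

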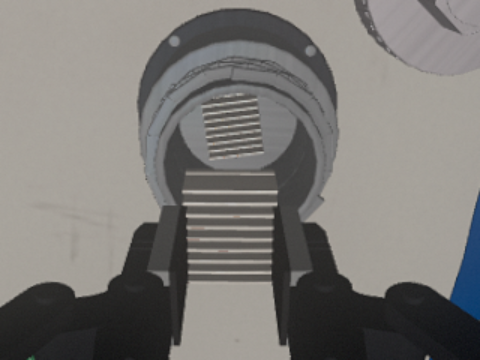

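Sink A lies flat on the pot floor (235,125), sink B held squarely (230,225). Release it.

```bash
python3 -m crank '[[[-0.03,0.04,0.3],[0,0,0],1],[[0,0,0.3],[0,0,0],1],[[0,0,0.26],[0,0,0],1],[[0,0,0],[0,0,0],1],[[0,0,0],[0,0,0],0.3],[[0,0,0],[0,0,0],0.3],[[0,0,0],[0,0,0],0.3],[[0,0,0],[0,0,0],0.3],[[0,0,0],[0,0,0],0.3]]'
python3 -m crank '[[[0,0,-0.6],[0,0,0],0.3],[[0,0,-0.8],[0,0,0],0.3],[[0,0,-0.9],[0,0,0],0.3],[[0,0,0],[0,0,0],0.3]]'
cat > pot.py <<'E'
from h import *
f,P,ok=cloud("wrist");Z=P[...,2]
m=ok&(np.hypot(P[...,0]-.5315,P[...,1]+.2163)<.0285); rep("in pot",P,m&(Z<.08)&(Z>.026)); rep("rim-level",P,m&(Z>.08)&(Z<.12))
E
python3 pot.py; python3 go.py .508 .173 .12 92
```

```text
clock: 40.3
ee_pos: [0.5322, -0.2145, 0.0945]
tool_rot: [-0.241, 3.132, -0.0]
force: [-0.7, -0.8, 0.5]
gripper_width: 0.0597
clock: 40.7
ee_pos: [0.5339, -0.2153, 0.2157]
tool_rot: [-0.24, 3.124, -0.008]
force: [0.1, 0.1, -0.8]
gripper_width: 0.0593
in pot 1899 [ 536.9 -217.1] [49.  49.5] 34.8 circ [ 532.2 -216.3] 28.3 z [30. 46. 72.]
rim-level 67 [ 543.9 -220.3] [56.5 30.7] 71.9 circ [ 531.8 -216.4] 28.3 z [80.4 82.8 85.1]
phi 98.8 turn 0.119 shift [0.23  7.77  1.847]
```

```bash
python3 -m crank '[[[0,0,0],[0,0,0.119],0.5],[[0.0135,0.457,0],[0,0,0],0.5],[[0.0135,0.457,0],[0,0,0],0.5],[[0.0135,0.457,0],[0,0,0],0.5],[[0.0135,0.457,0],[0,0,0],0.5],[[0.0135,0.457,0],[0,0,0],0.5],[[0.0135,0.457,0],[0,0,0],0.5],[[0.0135,0.457,0],[0,0,0],0.5],[[0.0135,0.457,0],[0,0,0],0.5],[[0.0135,0.457,0],[0,0,0],0.5]]'
python3 -m crank '[[[0.0135,0.457,0],[0,0,0],0.5],[[0.0135,0.457,0],[0,0,0],0.5],[[0.0135,0.457,0],[0,0,0],0.5],[[0.0135,0.457,0],[0,0,0],0.5],[[0.0135,0.457,0.4],[0,0,0],0.5],[[0.0135,0.457,0.4],[0,0,0],0.5],[[0.0135,0.457,0.4],[0,0,0],0.5],[[0.0135,0.457,0.4],[0,0,0],0.5],[[0,0,0.4],[0,0,0],0.5],[[0,0,0.4],[0,0,0],0.5]]'
python3 -m crank '[[[0,0,0],[0,0,0],0.5],[[0,0,0],[0,0,0],0.5]]'
python3 -c "
from h import *
f,P,ok=cloud('wrist');Z=P[...,2];save(f,'so1.png')
rep('so',P,ok&(np.hypot(P[...,0]-.5076,P[...,1]-.1735)<.02)&(Z>.0095)&(Z<.02))"
python3 go.py .5076 .1735 .009 92
```

```text
clock: 41.75
ee_pos: [0.5184, -0.0082, 0.2082]
tool_rot: [0.054, -3.14, -0.0]
force: [0.1, 0.3, 0.4]
gripper_width: 0.0427
clock: 42.75
ee_pos: [0.5064, 0.1739, 0.0873]
tool_rot: [0.056, -3.139, 0.001]
force: [-0.2, -0.5, -0.9]
gripper_width: 0.0428
clock: 42.95
ee_pos: [0.507, 0.1733, 0.0891]
tool_rot: [0.054, -3.14, 0.0]
force: [-0.9, -0.5, 0.5]
gripper_width: 0.0426
so 526 [507.9 174. ] [29.6  8.9] 1.8 circ [507.9 173. ] 15.0 z [10.7 13.8 15.3]
phi 92.0 turn -0.001 shift [-0.004  0.003  1.616]
```

```bash
python3 -m crank '[[[0,0,0.4],[0,0,0],0.5],[[0,0,0.4],[0,0,0],0.5],[[0,0,0.4],[0,0,0],0.5],[[0,0,0.25],[0,0,0],0.5],[[0,0,0.13],[0,0,0],0.5],[[0,0,0],[0,0,0],0.5],[[0,0,0],[0,0,0],0.5]]' 50
python3 -m crank '[[[0,0,0],[0,0,0],1],[[0,0,0],[0,0,0],1],[[0,0,0],[0,0,0],1],[[0,0,0],[0,0,0],1],[[0,0,0],[0,0,0],1],[[0,0,0],[0,0,0],1]]'
```

```text
clock: 43.7
ee_pos: [0.5077, 0.1735, 0.0111]
tool_rot: [-0.054, 3.14, 0.0]
force: [-0.6, -1.0, -0.5]
gripper_width: 0.0429
clock: 44.3
ee_pos: [0.5075, 0.1735, 0.0107]
tool_rot: [-0.054, 3.14, 0.0]
force: [-1.3, 0.1, 6.0]
gripper_width: 0.0044
```

```bash
python3 -m crank '[[[0,0,-0.1],[0,0,0],1],[[0,0,-0.2],[0,0,0],1],[[0,0,-0.4],[0,0,0],1],[[0,0,-0.4],[0,0,0],1],[[0,0,-0.4],[0,0,0],1],[[0,0,0],[0,0,0],1]]'
python3 - <<'E'
from h import *
f,P,ok=cloud("wrist");save(f,"so1.png",(160,160,480,400),2)
E
```

```text
clock: 44.9
ee_pos: [0.5085, 0.1738, 0.0884]
tool_rot: [-0.054, 3.137, 0.002]
force: [0.4, 0.4, -0.4]
gripper_width: 0.0041
```

View pics/so1.png

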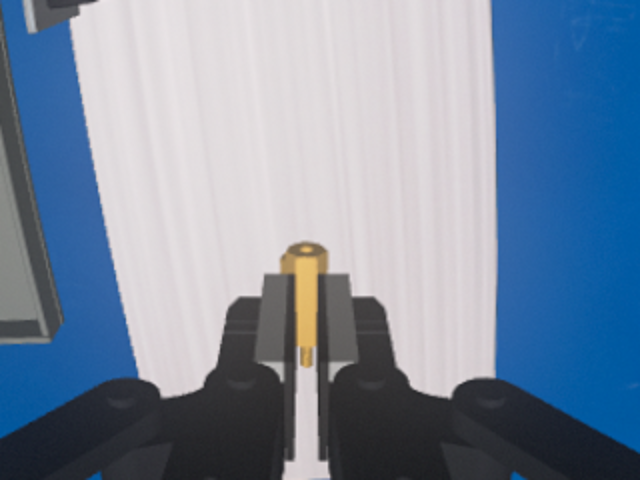

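Standoff 1 is held between the tips (305,300). Carry it over.

```bash
python3 go.py .5315 -.2163 .12 92
```

```text
phi 92.0 turn -0.0 shift [-0.202 -7.809 -0.666]
```

```bash
python3 -m crank '[[[-0.0115,-0.434,-0.2],[0,0,0],1],[[-0.0115,-0.434,-0.2],[0,0,0],1],[[-0.0115,-0.434,-0.2],[0,0,0],1],[[-0.0115,-0.434,-0.066],[0,0,0],1],[[-0.0115,-0.434,0],[0,0,0],1],[[-0.0115,-0.434,0],[0,0,0],1],[[-0.0115,-0.434,0],[0,0,0],1],[[-0.0115,-0.434,0],[0,0,0],1],[[-0.0115,-0.434,0],[0,0,0],1]]'
python3 -m crank '[[[-0.0115,-0.434,0],[0,0,0],1],[[-0.0115,-0.434,0],[0,0,0],1],[[-0.0115,-0.434,0],[0,0,0],1],[[-0.0115,-0.434,0],[0,0,0],1],[[-0.0115,-0.434,0],[0,0,0],1],[[-0.0115,-0.434,0],[0,0,0],1],[[-0.0115,-0.434,0],[0,0,0],1],[[-0.0115,-0.434,0],[0,0,0],1],[[-0.0115,-0.434,0],[0,0,0],1]]'
python3 -m crank '[[[0,0,0.2],[0,0,0],1],[[0,0,0.2],[0,0,0],1],[[0,0,0],[0,0,0],1]]'
python3 go.py .5315 -.2163 .094 92
```

```text
clock: 45.85
ee_pos: [0.5187, -0.0224, 0.1177]
tool_rot: [0.054, -3.14, -0.0]
force: [-0.4, 0.4, -0.4]
gripper_width: 0.0044
clock: 46.75
ee_pos: [0.5307, -0.2173, 0.1176]
tool_rot: [0.054, -3.14, -0.001]
force: [-0.4, 0.1, 0.3]
gripper_width: 0.0044
clock: 47.05
ee_pos: [0.5301, -0.2154, 0.0962]
tool_rot: [0.055, -3.138, -0.003]
force: [-0.1, -0.3, 0.5]
gripper_width: 0.004
phi 92.0 turn 0.0 shift [-0.027 -0.018  0.045]
```

```bash
python3 -m crank '[[[-0.02,-0.02,0],[0,0,0],0.5],[[0,0,0],[0,0,0],0.5],[[0,0,0],[0,0,0],0.5],[[0,0,0],[0,0,0],0.5],[[0,0,0],[0,0,0],0.5],[[0,0,-0.6],[0,0,0],0.5],[[0,0,-0.8],[0,0,0],0.5],[[0,0,-0.8],[0,0,0],0.5],[[0,0,0],[0,0,0],0.5]]'
python3 pot.py; python3 go.py .5464 .170 .08 92
```

```text
clock: 47.95
ee_pos: [0.5337, -0.2183, 0.2144]
tool_rot: [-0.054, 3.133, -0.006]
force: [0.7, -1.2, -0.2]
gripper_width: 0.0426
in pot 1955 [ 537.6 -218.2] [47.6 48.3] 25.3 circ [ 534.5 -217.1] 28.3 z [30.7 47.6 72.7]
rim-level 84 [ 545.7 -223. ] [56.5 25.4] 64.7 circ [ 534.3 -217.6] 28.3 z [80.1 82.9 84.8]
phi 92.0 turn -0.0 shift [-0.541  7.745  2.625]
```

```bash
python3 -m crank '[[[-0.032,0.456,0],[0,0,0],0.5],[[-0.032,0.456,0],[0,0,0],0.5],[[-0.032,0.456,0],[0,0,0],0.5],[[-0.032,0.456,0],[0,0,0],0.5],[[-0.032,0.456,0],[0,0,0],0.5],[[-0.032,0.456,0],[0,0,0],0.5],[[-0.032,0.456,0],[0,0,0],0.5],[[-0.032,0.456,0],[0,0,0],0.5],[[-0.032,0.456,0],[0,0,0],0.5],[[-0.032,0.456,0],[0,0,0],0.5]]'
python3 -m crank '[[[-0.032,0.456,0],[0,0,0],0.5],[[-0.032,0.456,0],[0,0,0],0.5],[[-0.032,0.456,0],[0,0,0],0.5],[[-0.032,0.456,0.4],[0,0,0],0.5],[[-0.032,0.456,0.4],[0,0,0],0.5],[[-0.032,0.456,0.4],[0,0,0],0.5],[[-0.032,0.456,0.4],[0,0,0],0.5],[[0,0,0.4],[0,0,0],0.5],[[0,0,0.4],[0,0,0],0.5]]'
python3 -m crank '[[[0,0,0],[0,0,0],0.5],[[0,0,0],[0,0,0],0.5]]'
python3 -c "
from h import *
f,P,ok=cloud('wrist');Z=P[...,2]
rep('so',P,ok&(np.hypot(P[...,0]-.5464,P[...,1]-.1705)<.02)&(Z>.0095)&(Z<.02))"
python3 go.py .5464 .1705 .0085 92
```

```text
clock: 49.0
ee_pos: [0.5397, 0.0118, 0.2072]
tool_rot: [0.054, -3.139, -0.0]
force: [0.0, 0.5, -0.3]
gripper_width: 0.0427
clock: 49.9
ee_pos: [0.545, 0.1712, 0.0863]
tool_rot: [0.056, -3.139, 0.001]
force: [0.4, 0.7, -0.6]
gripper_width: 0.0425
clock: 50.1
ee_pos: [0.5456, 0.1706, 0.0883]
tool_rot: [0.054, -3.14, 0.0]
force: [0.0, -0.2, 0.0]
gripper_width: 0.0427
so 526 [546.7 170.1] [29.1  9.1] 5.5 circ [546.7 170.1] 14.6 z [10.6 13.7 15.3]
phi 92.0 turn -0.0 shift [-0.007 -0.003  1.611]
```

```bash
python3 -m crank '[[[-0.02,0,0.4],[0,0,-0.045],0.5],[[0,0,0.4],[0,0,0],0.5],[[0,0,0.4],[0,0,0],0.5],[[0,0,0.25],[0,0,0],0.5],[[0,0,0.14],[0,0,0],0.5],[[0,0,0],[0,0,0],0.5],[[0,0,0],[0,0,0],0.5]]' 50
python3 -m crank '[[[0,0,0],[0,0,0],1],[[0,0,0],[0,0,0],1],[[0,0,0],[0,0,0],1],[[0,0,0],[0,0,0],1],[[0,0,0],[0,0,0],1],[[0,0,0],[0,0,0],1]]'
python3 -m crank '[[[0,0,-0.1],[0,0,0],1],[[0,0,-0.2],[0,0,0],1],[[0,0,-0.4],[0,0,0],1],[[0,0,-0.5],[0,0,0],1],[[0,0,-0.5],[0,0,0],1],[[0,0,-0.5],[0,0,0],1],[[0,0,0],[0,0,0],1],[[0,0,0],[0,0,0],1]]'
python3 go.py .5315 -.2163 .12 95
python3 - <<'E'
from h import *
f,P,ok=cloud("wrist");save(f,"so2.png",(160,160,480,400),1.5)
E
```

```text
clock: 50.85
ee_pos: [0.5474, 0.1709, 0.0099]
tool_rot: [-0.125, 3.138, 0.0]
force: [-0.6, -0.6, 0.3]
gripper_width: 0.0423
clock: 51.45
ee_pos: [0.5472, 0.1709, 0.0096]
tool_rot: [-0.125, 3.138, 0.0]
force: [-0.4, 0.2, 6.1]
gripper_width: 0.0054
clock: 52.25
ee_pos: [0.5469, 0.1708, 0.1197]
tool_rot: [-0.125, 3.138, 0.0]
force: [-0.7, 0.0, -1.7]
gripper_width: 0.0057
phi 94.6 turn -0.008 shift [ 9.820e-01 -7.685e+00 -6.000e-03]
```

View pics/so2.png

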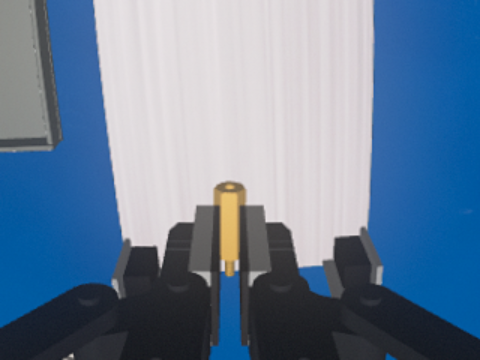

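Standoff 2 is held (230,225), and no other part shows on the plate.

```bash
python3 -m crank '[[[0.054,-0.427,0],[0,0,0],1],[[0.054,-0.427,0],[0,0,0],1],[[0.054,-0.427,0],[0,0,0],1],[[0.054,-0.427,0],[0,0,0],1],[[0.054,-0.427,0],[0,0,0],1],[[0.054,-0.427,0],[0,0,0],1],[[0.054,-0.427,0],[0,0,0],1],[[0.054,-0.427,0],[0,0,0],1],[[0.054,-0.427,0],[0,0,0],1]]'
python3 -m crank '[[[0.054,-0.427,0],[0,0,0],1],[[0.054,-0.427,0],[0,0,0],1],[[0.054,-0.427,0],[0,0,0],1],[[0.054,-0.427,0],[0,0,0],1],[[0.054,-0.427,0],[0,0,0],1],[[0.054,-0.427,0],[0,0,0],1],[[0.054,-0.427,0],[0,0,0],1],[[0.054,-0.427,0],[0,0,0],1],[[0.054,-0.427,0],[0,0,0],1],[[0,0,0],[0,0,0],1]]'
python3 go.py .5315 -.2163 .095 94.6
```

```text
clock: 53.2
ee_pos: [0.5373, -0.0235, 0.118]
tool_rot: [0.125, -3.137, -0.0]
force: [0.4, 0.4, -0.4]
gripper_width: 0.0056
clock: 54.2
ee_pos: [0.5283, -0.218, 0.118]
tool_rot: [0.121, -3.138, -0.001]
force: [0.3, -0.2, 0.7]
gripper_width: 0.0048
phi 94.4 turn -0.003 shift [-0.067  0.029  0.459]
```

```bash
python3 -m crank '[[[-0.06,0.03,0.2],[0,0,0],1],[[0,0,0.2],[0,0,0],1],[[0,0,0],[0,0,0],1],[[0,0,0],[0,0,0],0.5],[[0,0,0],[0,0,0],0.5],[[0,0,0],[0,0,0],0.5],[[0,0,0],[0,0,0],0.5],[[0,0,0],[0,0,0],0.5]]'
python3 -m crank '[[[0,0,-0.6],[0,0,0],0.5],[[0,0,-0.8],[0,0,0],0.5],[[0,0,-0.9],[0,0,0],0],[[0.2,0,-0.2],[0,0,0],0],[[0.4,0,0],[0,0,0],0],[[0.4,0,0],[0,0,0],0],[[0,0,0],[0,0,0],0],[[0,0,0],[0,0,0],0]]'
python3 pot.py
python3 - <<'E'
from h import *
s=telemetry.observe();print(s["ee_pos"])
f,P,ok=cloud("wrist");save(f,"pot2.png",(120,120,520,420),2)
E
```

```text
clock: 55.0
ee_pos: [0.5319, -0.2145, 0.0992]
tool_rot: [-0.125, 3.139, -0.0]
force: [0.5, 0.1, 0.5]
gripper_width: 0.0429
clock: 55.8
ee_pos: [0.4821, -0.2185, 0.2241]
tool_rot: [-0.124, 3.139, -0.0]
force: [0.4, -0.6, 0.3]
gripper_width: 0.0858
in pot 1718 [ 538.9 -216. ] [45.8 47.3] 43.1 circ [ 537.3 -216.8] 27.7 z [28.5 47.8 74.6]
rim-level 75 [ 543.3 -222.7] [56.6 29.9] 60.7 circ [ 531.8 -216.3] 28.4 z [80.6 82.5 85.4]
[ 0.48233763 -0.21845128  0.22402937]
```

View pics/pot2.png

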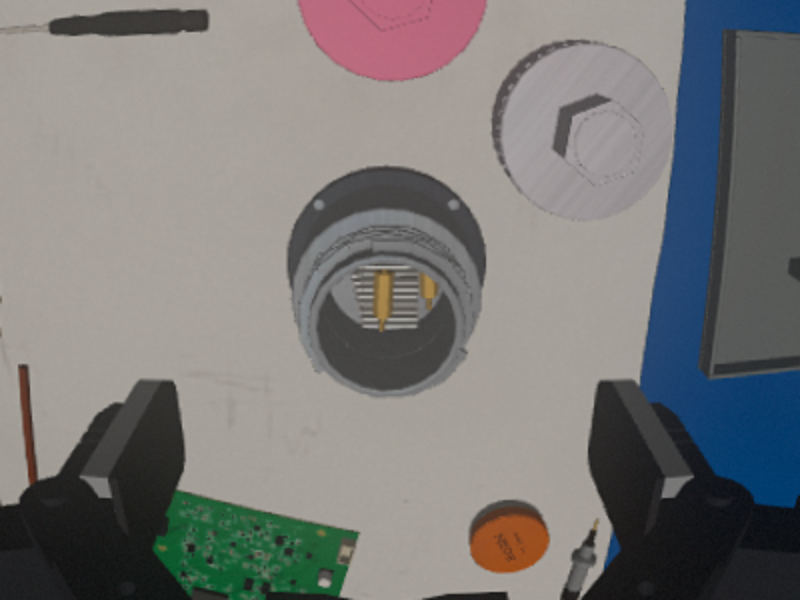

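Both standoffs (384,298) and (428,290) lie on top of the stacked heatsinks in the pot; cap flat at (590,130). Now fetch the tray.

```bash
python3 go.py .4789 .018 .2 96.9
```

```text
phi 94.6 turn -0.041 shift [-0.497  4.702  0.479]
```

```bash
python3 -m crank '[[[0,0,0],[0,0,-0.041],0],[[-0.05,0.47,0],[0,0,0],0],[[-0.05,0.47,0],[0,0,0],0],[[-0.05,0.47,0],[0,0,0],0],[[-0.05,0.47,0],[0,0,0],0],[[-0.05,0.47,0],[0,0,0],0],[[-0.05,0.47,0],[0,0,0],0],[[-0.05,0.47,0],[0,0,0],0],[[-0.05,0.47,0],[0,0,0],0],[[-0.05,0.47,0],[0,0,0],0]]'
python3 -m crank '[[[-0.05,0.47,0.3],[0,0,0],0.5],[[0,0,0],[0,0,0],0.5],[[0,0,0],[0,0,0],0.5]]'
python3 tray.py .479 .018 -.036; python3 go.py .4789 .018 .022 96.9
```

```text
clock: 56.9
ee_pos: [0.4792, -0.0045, 0.2239]
tool_rot: [0.19, -3.136, -0.0]
force: [-0.0, -0.1, -0.2]
gripper_width: 0.0855
clock: 57.2
ee_pos: [0.4788, 0.0181, 0.2089]
tool_rot: [0.191, -3.135, 0.0]
force: [-0.2, -0.4, -0.4]
gripper_width: 0.0443
57.2 [-0.039  0.163  1.743 -0.     1.236 -1.731] [0.4788 0.0181 0.2089] [ 0.191 -3.135  0.   ]
phi 97.0
handle 1338 [478.2  16.1] [83.4 11.9] 7.2 circ [478.1  16.9] 41.8 z [44.2 46.2 47.5]
rim 2850 [479.3   9.1] [193.4 225.3] 6.7 circ [473.5   2. ] 122.5 z [12.1 17.1 21.4]
floor 10040 [479.   20.2] [119.4 115.3] 7.5 circ [479.  18.] 60.0 z [2.3 3.6 4.9]
phi 96.9 turn 0.001 shift [-0.     0.007  3.744]
```

```bash
python3 -m crank '[[[0,-0.03,0.5],[0,0,0],0.5],[[0,0,0.5],[0,0,0],0.5],[[0,0,0.5],[0,0,0],0.5],[[0,0,0.5],[0,0,0],0.5],[[0,0,0.5],[0,0,0],0.5],[[0,0,0.5],[0,0,0],0.5],[[0,0,0.4],[0,0,0],0.5],[[0,0,0.25],[0,0,0],0.5],[[0,0,0.07],[0,0,0],0.5],[[0,0,0],[0,0,0],0.5]]' 100
python3 -m crank '[[[0,0,0],[0,0,0],1],[[0,0,0],[0,0,0],1],[[0,0,0],[0,0,0],1],[[0,0,0],[0,0,0],1],[[0,0,0],[0,0,0],1],[[0,0,0],[0,0,0],1]]'
python3 -m crank '[[[0,0,-0.1],[0,0,0],1],[[0,0,-0.2],[0,0,0],1],[[0,0,-0.4],[0,0,0],1],[[0,0,-0.5],[0,0,0],1],[[0,0,-0.5],[0,0,0],1],[[0,0,-0.3],[0,0,0],1],[[0,0,0],[0,0,0],1],[[0,0,0],[0,0,0],1]]'
python3 go.py .5289 .1701 .12 96.9
python3 - <<'E'
from h import *
d=np.load("scene0.npz")
s=telemetry.observe();print(s["tool_rot"])
f,P,ok=cloud("wrist");Z=P[...,2];a=np.radians(7.1)
d=P[...,:2]-np.array([.529,.1705]);xr=d@[np.cos(a),np.sin(a)];yr=d@[-np.sin(a),np.cos(a)]
for sx in(-1,1):
    for sy in(-1,1): rep((sx,sy),P,ok&(abs(xr-sx*.094)<.016)&(abs(yr-sy*.054)<.016)&(Z>.03)&(Z<.041))
near=np.hypot(P[...,0]-s["ee_pos"][0],P[...,1]-s["ee_pos"][1])<.15
rep("tray floor",P,ok&near&(Z>s["ee_pos"][2]-.03)&(Z<s["ee_pos"][2]-.001))
E
```

```text
clock: 58.25
ee_pos: [0.4791, 0.0161, 0.0233]
tool_rot: [-0.189, 3.136, -0.0]
force: [-0.5, 0.3, -0.4]
gripper_width: 0.0427
clock: 58.85
ee_pos: [0.4793, 0.0164, 0.0242]
tool_rot: [-0.19, 3.134, -0.0]
force: [-3.7, 0.7, 8.5]
gripper_width: 0.0101
clock: 59.65
ee_pos: [0.4786, 0.0164, 0.123]
tool_rot: [-0.189, 3.136, -0.0]
force: [0.1, 0.0, -1.6]
gripper_width: 0.0102
phi 96.9 turn 0.0 shift [-1.368  2.93   0.061]
[-1.89299646e-01  3.13561014e+00 -2.89219764e-05]
(-1, -1) 322 [440.9 108.2] [17.8 20.1] 7.8 circ [438.7 107.9] 11.7 z [31.3 36.7 38.8]
(-1, 1) 452 [429.2 209.9] [22.2 23.6] 5.4 circ [428.8 211. ] 15.1 z [31.2 36.5 40.1]
(1, -1) few
(1, 1) 220 [610.8 238. ] [18.1 19.7] 88.8 circ [611.6 240.2] 11.4 z [30.6 36.2 39.8]
tray floor 62261 [477.   14.7] [191.8 114.9] 6.8 circ [476.5  14.9] 110.4 z [101.5 102.6 116.2]
```

```bash
python3 -m crank '[[[-0.137,0.295,0],[0,0,0],1],[[-0.137,0.295,0],[0,0,0],1],[[-0.137,0.295,0],[0,0,0],1],[[-0.137,0.295,0],[0,0,0],1],[[-0.137,0.295,0],[0,0,0],1],[[-0.137,0.295,0],[0,0,0],1],[[-0.137,0.295,0],[0,0,0],1],[[-0.137,0.295,0],[0,0,0],1],[[-0.137,0.295,0],[0,0,0],1],[[-0.137,0.295,0],[0,0,0],1]]'
python3 -m crank '[[[0,0,0.4],[0,0,0],1],[[0,0,0.3],[0,0,0],1],[[0,0,0],[0,0,0],1],[[0,0,0],[0,0,0],1]]'
python3 go.py .5289 .1708 .0586 96.9
python3 - <<'E'
from h import *
f,P,ok=cloud("wrist");save(f,"place.png",(180,60,460,360),2)
E
```

```text
clock: 60.7
ee_pos: [0.5294, 0.1724, 0.123]
tool_rot: [0.189, -3.136, 0.0]
force: [-0.1, -0.5, -1.7]
gripper_width: 0.01
clock: 61.1
ee_pos: [0.5293, 0.1714, 0.0884]
tool_rot: [0.189, -3.136, 0.0]
force: [-1.0, -0.3, -1.3]
gripper_width: 0.0101
phi 96.9 turn 0.0 shift [ 0.009 -0.012  0.596]
```

View pics/place.png

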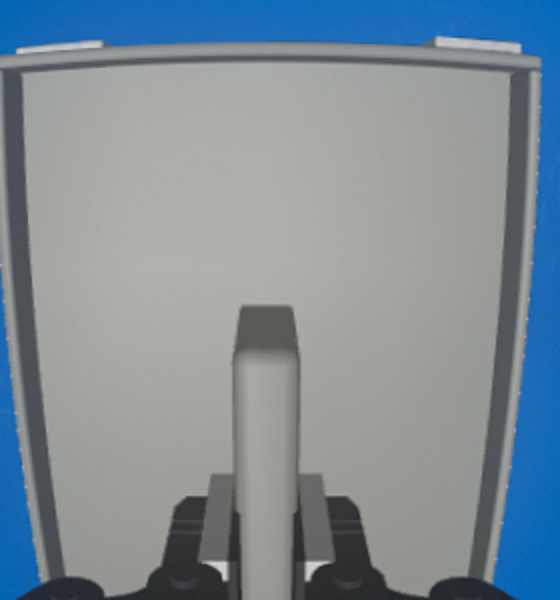

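The tray is centred over the fences (they show at 18–103 and 437–521 px, evenly inside the tray's width 0–540). Lower it.

```bash
python3 -m crank '[[[0.009,-0.012,0.2],[0,0,0],1],[[0,0,0.15],[0,0,0],1],[[0,0,0.1],[0,0,0],1],[[0,0,0.06],[0,0,0],1],[[0,0,0],[0,0,0],1]]'
python3 -m crank '[[[0,0,0.04],[0,0,0],1],[[0,0,0],[0,0,0],1]]'
python3 -m crank '[[[0,0,0.03],[0,0,0],1],[[0,0,0],[0,0,0],1]]'
```

```text
clock: 61.65
ee_pos: [0.5285, 0.1704, 0.0621]
tool_rot: [0.189, -3.135, 0.0]
force: [-1.0, -1.0, -2.6]
gripper_width: 0.0099
clock: 61.85
ee_pos: [0.5287, 0.1704, 0.0605]
tool_rot: [-0.189, 3.136, 0.0]
force: [-0.1, -0.7, -1.8]
gripper_width: 0.0096
clock: 62.05
ee_pos: [0.5289, 0.1705, 0.0602]
tool_rot: [-0.189, 3.135, 0.0]
force: [-5.4, -1.5, 9.7]
gripper_width: 0.0095
```

```bash
python3 -m crank '[[[0,0,-0.01],[0,0,0],0.5],[[0,0,0],[0,0,0],0.5],[[0,0,0],[0,0,0],0.5],[[0,0,0],[0,0,0],0.5],[[0,0,-0.3],[0,0,0],0.5],[[0,0,-0.6],[0,0,0],0.5],[[0,0,-0.8],[0,0,0],0.5],[[0,0,-0.8],[0,0,0],0.5],[[0,0,-0.7],[0,0,0],0.5],[[0,0,-0.4],[0,0,0],0.5]]'
python3 -m crank '[[[0,0,0],[0,0,0],0.5],[[0,0,0],[0,0,0],0.5]]'
python3 - <<'E'
from h import *
f,P,ok=cloud("wrist");save(f,"fin.png");Z=P[...,2]
s=telemetry.observe();print(s["ee_pos"])
near=np.hypot(P[...,0]-.5285,P[...,1]-.1705)<.08
m=ok&near&(Z>.03)&(Z<.046);rep("floor",P,m)
q=P[m];A=np.c_[q[:,:2],np.ones(len(q))];print("slope deg",np.degrees(np.linalg.lstsq(A,q[:,2],rcond=None)[0][:2]).round(2))
rep("handle",P,ok&near&(Z>.076)&(Z<.092))
f,P,ok=cloud("scene");Z=P[...,2];save(f,"fins.png")
for n,b,z in(("tin",(285,200,312,225),.012),("spool",(205,235,245,275),.03),("bottle",(260,200,295,255),.05),("pink",(412,225,465,272),.02)): rep(n,P,ok&box(*b)&(Z>z)&(Z<.12))
d=np.load("scene0.npz");P=d["P"];ok=d["ok"];Z=P[...,2]
for n,b,z in(("tin0",(285,200,312,225),.012),("spool0",(205,235,245,275),.03),("bottle0",(260,200,295,255),.05),("pink0",(412,225,465,272),.02)): rep(n,P,ok&box(*b)&(Z>z)&(Z<.12))
E
```

```text
clock: 63.05
ee_pos: [0.529, 0.1705, 0.244]
tool_rot: [-0.189, 3.131, 0.001]
force: [-0.0, 1.2, -1.2]
gripper_width: 0.0426
clock: 63.25
ee_pos: [0.5285, 0.1704, 0.2398]
tool_rot: [-0.189, 3.135, 0.0]
force: [0.8, -0.1, -0.4]
gripper_width: 0.0425
[0.52825034 0.17030606 0.23896072]
floor 15689 [528.9 169.3] [159.6 109.3] 7.2 circ [528.5 170.5] 80.0 z [38.4 39.6 40.9]
slope deg [-0.04  0.02]
handle 1330 [527.9 168.9] [83.5 11.5] 6.5 circ [528.  167.9] 41.7 z [80.5 82.2 83.5]
tin 295 [680.8 -91. ] [ 47.4 130. ] 38.5 circ [687.9 -85.4] 65.9 z [13.4 16.2 72.4]
spool 361 [728.8 107.3] [43.  56.9] 89.7 circ [729.3  99. ] 29.9 z [35.9 39.7 74.2]
bottle 358 [666.  -25.5] [27.8 51.8] 4.3 circ [676.2 -24.8] 26.2 z [52.9 72.3 93.4]
pink 1020 [ 390.5 -210. ] [ 85.3 107.1] 17.8 circ [ 397.1 -203.7] 60.4 z [23.6 29.7 56.5]
tin0 292 [681.3 -91.6] [ 47.4 128.9] 38.3 circ [687.3 -86.6] 65.8 z [13.5 16.1 72.5]
spool0 606 [729.6  89.4] [58.4 53.6] 40.3 circ [728.7  95. ] 33.8 z [36.  39.2 72.1]
bottle0 551 [676.5 -22. ] [52.4 45.5] 50.3 circ [679.2 -24.2] 26.7 z [53.7 73.3 95.6]
pink0 1023 [ 393.5 -219.1] [85.5 82.5] 14.5 circ [ 393.4 -220.4] 44.1 z [23.5 29.6 56.5]
```

View pics/fin.png

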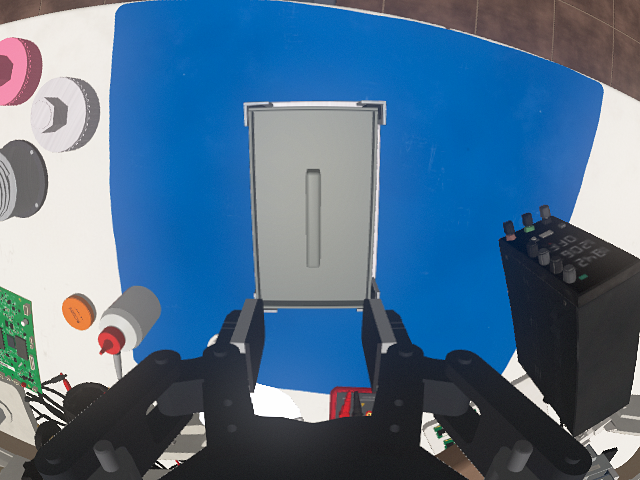

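View pics/fins.png

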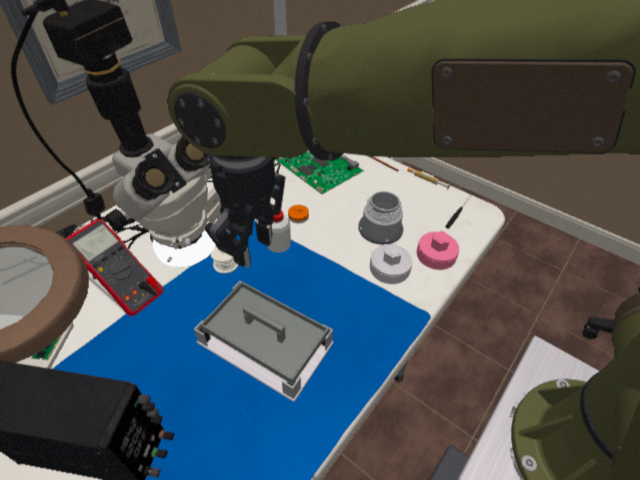

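The tray sits level inside the four fences (250–385, 105–310 in the wrist view). The pot is open, the cap lies flat at (390,263) in the scene view, and the bystanders stand where they were.

```bash
python3 -c "
from plant import ticket; print(ticket.finish_job())"
```

```text
the job is handed in; nothing more can be done
None
```

I handed the job in at about 63 s on the robot's clock. The job is complete, and the arm was clear of everything when I handed in.

- **Cap:** I unscrewed it in two holds, about 305° in all, and laid it flat on the bench between the pot and the pink look-alike.
- **Parts:** All four were present. I dropped both heatsinks and both standoffs into the open pot. One heatsink got knocked about 30 mm aside partway through, so I located it again before picking it up. The last picture into the pot shows both standoffs lying on a heatsink. The first heatsink is hidden from view, but I saw it flat on the pot floor earlier.
- **Tray:** It stood on the mat while I loaded the pot, then went back on the rack. The floor tilt measures under 0.1°, the height matches the start, and the handle is within about 1 mm of where it began.
- **Bystanders:** The tin measured unmoved. The arm partly hid the bottle and spool, so their final numbers don't fully match the first ones. The pink cap's last figures were also off, because the silver cap now lies in its measuring window. In the pictures all three stand where they were.

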